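# Load the bone die from behind the jar and cart

## Robot

A 7-joint arm with a two-finger parallel gripper is mounted at the origin on the work surface. World frame = base frame: x ahead of the robot, y to its left, z up, the work surface at z = 0. Lengths are in m, angles in rad, forces in N, time in s.
With the tool pointing down it reaches from about 0.4 to 0.75 m from the base axis. Payload 19.5 kg.
Tool frame: the origin (TCP) lies midway between the tips of the shut fingers; the grasp point (between the pads) lies 19 mm behind it; x points along the fingers, y is the direction in which the jaws open and shut, and the axes are right-handed (so a half turn about x gives the same grasp; the last joint's range is limited). The gripper opens to 85 mm and grips with 20 to 120 N. Pads are 22 mm wide; open, the fingers measure 114 mm over their backs; the gripper's body (76 mm by 85 mm) begins 54 mm behind the grasp point. The pads swing forward as they close: fully open they stand 13 mm farther back than shut.
Start: joints at [1.273, 0.707, -0.028, 1.485, 0.022, 0.951, -0.075], TCP at [0.145, -0.556, 0.231] pointing down, gripper open.
Joint ranges: [-2.71, 2.71], [-0.32, 2.16], [-1.57, 1.52], [0, 2.45], [-1.46, 4.6], [0, 2.02], [-2.83, 2.83]. Speed limits (rad/s): [1.89, 1.89, 2.57, 2.57, 3.01, 3.01, 3.01].

## Interface

Orientations are given as a unit quaternion [w, x, y, z].
In Python, from rig import manip gives the robot as it stands. The module is installed in compiled form; this text tells all that it offers.
- The arm moves only by the tool drive_tool, never from a script. Its arguments are lists of equal length, an entry for each row: "rot": the turn, a rotation vector about the world's x, y, z in degrees, a list of three; "xyz": the shift along the world's x, y, z in mm, a list of three; "jaw": the closure in counts, from 0 (fully open) to 255 (shut). In form: {"rot": [[wx, wy, wz], ...], "xyz": [[dx, dy, dz], ...], "jaw": [jaw, ...]}. A call has 1 to 20 rows; each row shifts and turns the commanded pose from where the row before left it; what a row does not reach is not made up. A row lasts 1/8 s, in which the tool goes at most 62.5 mm and 10.7 degrees, less where a joint would pass 70% of its speed; a pose out of reach is approached as far as the arm can. A call with a gripper value outside its range is refused whole. The fingers move at their own pace and stop on an object; "squeeze" is the grip in N (left out, the last holds). Time passes only in rows, so rows that do not move let the fingers close. It gives the time, the measured TCP pose, the force and the opening at its end, in the units of the state.
- manip.sense(): the state, without advancing time (a new reading comes with each control period).
- manip.get_image(name): name is "scene" or "top"; returns (picture, depth): 420x560x3 uint8, red, green, blue; 420x560 float32, m along the optical axis (not along the pixel's ray), 0 where there is no reading.
- manip.calibration(name): a dict with "K" (3x3 intrinsics, pixels), "k1" (the pictures are not rectified: a ray, as slopes to the right and down, at radius r is drawn at 1 + k1 r^2 times it, then the intrinsics apply), "R" (3x3) and "t" (3): a world point X has camera coordinates R X + t. Camera axes: x right, y down, z forward; pixel columns grow to the right and rows downward; lengths in m; the calibration is good to about 2 mm. A picture is of the moment at which its call begins. calibration takes no time and is no camera call.
- manip.finish_job(): hands the job in, once; it reports no verdict.
The state is a dict: "time": time; "joint_positions": joint angles; "dq": joint speeds; "effort": joint torques, N m; "eef_pos": TCP position; "eef_rot": TCP orientation; "contact_force": force on the tool from outside, world axes, zero at the start; "wrist_torque": the same for the moment, N m; "grip_width": finger opening in m.
Only numpy, scipy, OpenCV 4.12 (cv2) and the standard library are available. Lean on these libraries where they do the work, as an engineer would, in place of code of your own. Each camera call takes 0.05 s, during which the arm holds its last target.

## Task

Get the dice drum ready for the next roll: first lift the earthenware jar and the tin cart out of the way and stand them both on the green tray, then take the long cream die from behind their places and feed it, lying parallel to the drum's axle, into the chute on top so that it drops into the drum. Only then put the jar back upright in the middle of its round cork mat and the cart back on its wheels in the middle of its oblong slate, lengthwise along it. Set the jar down each time without letting it drop, and leave the dark die and the horn token where they lie.

Things in the scene. Friction and masses are not known exactly. Their poses are not given: they have to be found in the camera images.
- jar_center (a point): Terracotta jar with a fixed cork stopper, 136 mm tall in all, 64 mm across its round body, 50 mm at the rim (102 mm up); 220 to 420 g. The cork, 34 mm across, stands 34 mm above the rim: the easy grip. This point is on its axis half-way up: 68 mm above its foot, 68 mm below the cork's top; z up.
- cart_center (a point): Grey tin cart: open bed on four small fixed wheels, 84 mm long (its x), 48 mm wide (y), 50 mm high, 130 g. Plain bed sides from 22 to 50 mm up, wheels under the bed within its width; a thin drawbar sticks out 18 mm at its -x end. This point is its centre, 25 mm above the wheels' underside; z up.
- die_center (a point): The long die of cream bone with dark pips: a four-sided bar 64 mm long (along its x) and 22 x 22 mm in section, lying on the ash shelf behind the jar and cart; 55 g. This point is its centre, 11 mm above the shelf board.
- chute_mouth (a point): Feed chute on the wooden dice drum, open upward: centre of its mouth, at its upper edge, 164 mm above the table. y along the drum's axle, z up. Mouth 80 mm (x) by 90 mm (y); sides slope at 45 deg over 22 mm to a throat 36 by 90 mm. A die let go there along y falls into a drum pocket, centre about 50 mm below the mouth. Drum holds still by itself; its crank (not needed) sticks out 118 mm to -y.
- tray: Green-floored low tray with an oak rim, the side area: 180 mm (its x) by 240 mm (its y) outside, floor 6 mm above the table, rim 8 mm thick and 14 mm high. Origin at the centre of its underside, on the table; z up.
- jar_place: The jar's own place on the ash shelf: a round dark cork mat 90 mm across, 4 mm thick, fixed. Origin at the centre of its underside, on the shelf board (16 mm above the table), so its top is 4 mm above the origin.
- cart_place: The cart's own place on the ash shelf: oblong dark slate 96 mm long (its x) by 74 mm wide (y), 4 mm thick, fixed, 100 mm from the cork mat centre to centre. Origin at the centre of its underside, 16 mm above the table; its top is 4 mm higher. The shelf board has a 24 mm high rail along its far edge, 134 mm behind the middle of this row.
- dark_die_center (a point): Bystander: a dark walnut die with pale pips, of the same shape as the cream one, lying at one end of the back row of the shelf, about 105 mm from the cream die. This point is its centre. Leave it.
- token_center (a point): Bystander: a polished brown horn token, a domed disc 40 mm across and 12 mm high, at the other end of the back row. This point is its centre. Leave it.
Mind the look-alikes: they are no part of the job. Leave any red look-alike of the part that bears cart_center alone.

How it is judged:
On the way, in this order (a step that is already met when the one before it is completed fails the run):
1. the jar and the cart both stand upright on the green tray (x of jar_center in the frame of tray between -0.078 and 0.078 m and y of jar_center in the frame of tray between -0.108 and 0.108 m and z of jar_center in the frame of tray between 0.066 and 0.082 m and x of cart_center in the frame of tray between -0.078 and 0.078 m and y of cart_center in the frame of tray between -0.108 and 0.108 m and z of cart_center in the frame of tray between 0.023 and 0.039 m and angle between each of jar_center, cart_center's own z axis and vertical below 0.12 rad), for 0.2 s.
2. the cream die lies in the drum's pocket under the chute, along the axle, the jar and cart still on the tray (all of step 1 and x of die_center in the frame of chute_mouth between -0.016 and 0.016 m and y of die_center in the frame of chute_mouth between -0.02 and 0.02 m and z of die_center in the frame of chute_mouth between -0.065 and -0.038 m and angle between the x axis of die_center and the y axis of chute_mouth, either way round below 0.3 rad), for 0.2 s.
3. the jar stands back on the cork mat and the cart on the slate (horizontal distance between jar_center and jar_place below 0.015 m and z of jar_center in the frame of jar_place between 0.068 and 0.077 m and angle between each of jar_center, cart_center's own z axis and vertical below 0.1 rad and horizontal distance between cart_center and cart_place below 0.015 m and z of cart_center in the frame of cart_place between 0.025 and 0.034 m and angle between the x axis of cart_center and the x axis of cart_place, either way round below 0.25 rad), for 0.2 s.
At the end, for the whole second after the job is handed in: Die in the drum pocket under the chute, along the axle (0.3 rad, 16 mm across, 20 mm along); jar upright within 15 mm of the cork mat's middle; cart on its wheels within 15 mm of the slate's middle, along it (0.25 rad); dark die and token within 20 mm of their starts; all released, at rest (all of step 3 and x of die_center in the frame of chute_mouth between -0.016 and 0.016 m and y of die_center in the frame of chute_mouth between -0.02 and 0.02 m and z of die_center in the frame of chute_mouth between -0.065 and -0.038 m and angle between the x axis of die_center and the y axis of chute_mouth, either way round below 0.3 rad and linear speed of each of jar, cart, die below 0.03 m/s and angular speed of each of jar, cart, die below 0.3 rad/s and distance of each of dark_die_center, token_center from where it was at the start of the episode below 0.02 m); the robot touches nothing.
It fails at once if the dark die or the horn token is pushed more than 25 mm (distance of any of dark_die_center, token_center from where it was at the start of the episode above 0.025 m).
It fails at once if the earthenware jar is let fall (let go more than about 10 mm above what it is set on, or tipped over) (contact force between the fingers and jar below 0.3 N and linear speed of jar above 0.45 m/s).
It also fails if it takes over 128 s, if anything falls off the work surface, if the arm or the gripper's body presses on something with over 40 N, if the wrist force passes 120 N, or if a joint passes its speed limit or range.

## Working session

There is one attempt and no reset: what is moved stays moved. The work goes in short steps, Python scripts to look and compute and a tool call to move; the robot and the scene stay as the last step left them, time stands still between calls to the robot, and variables do not carry over. Pictures are saved under pics/ and viewed, and the job is handed in when it is done.

Besides the shell and the picture viewer there is one more tool, called after "Emit:" by a JSON object that holds its "api" and its "payload", one argument or row to a line. drive_tool: Moves the arm, as the interface text tells. Its arguments: {"type":"object","properties":{"rot":{"type":"array","items":{"type":"array","items":{"type":"number"}}},"xyz":{"type":"array","items":{"type":"array","items":{"type":"number"}}},"jaw":{"type":"array","items":{"type":"number"}},"squeeze":{"type":"number"}},"required":["rot","xyz","jaw"]}

```bash
mkdir -p pics; ls; python3 - <<'E'
from rig import manip
import cv2,numpy as np
s=manip.sense()
for k in s: print(k,np.round(s[k],4))
for n in("scene","top"):
    p,d=manip.get_image(n); cv2.imwrite(f"pics/{n}0.png",p[:,:,::-1]); np.savez(f"{n}0.npz",p=p,d=d)
    c=manip.calibration(n); print(n,{k:np.round(v,4).tolist() for k,v in c.items()}); print((d>0).mean())
E
```

```text
pics
time 0.0
joint_positions [ 1.2733  0.7071 -0.0276  1.485   0.022   0.9509 -0.0755]
dq [ 0.0008  0.0011 -0.0001 -0.0009 -0.0007  0.0005 -0.0019]
effort [ 2.00000e-04 -8.83203e+01  1.23460e+00 -2.36167e+01  1.69000e-02
  6.50000e-03 -0.00000e+00]
eef_pos [ 0.1454 -0.556   0.2308]
eef_rot [-0.0898 -0.7013 -0.0906  0.7014]
contact_force [ 0.5546 -0.5114  0.1967]
wrist_torque [0.003  0.0236 0.0353]
grip_width 0.0856
scene {'K': [[525.3926, 0.0, 287.5627], [0.0, 525.3926, 209.3748], [0.0, 0.0, 1.0]], 'k1': 0.047, 'R': [[0.7703, 0.6376, -0.0088], [0.4013, -0.4955, -0.7704], [-0.4956, 0.5899, -0.6376]], 't': [-0.3849, -0.0972, 1.6832]}
0.993843537414966
top {'K': [[526.5291, 0.0, 269.8835], [0.0, 526.5291, 211.6534], [0.0, 0.0, 1.0]], 'k1': 0.0542, 'R': [[-0.0016, -1.0, 0.0031], [-0.9916, 0.0012, -0.1296], [0.1296, -0.0033, -0.9916]], 't': [-0.0195, 0.4887, 1.1988]}
0.9960714285714286
```

View pics/scene0.png

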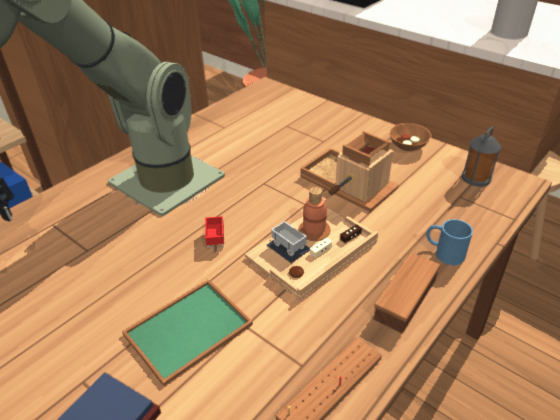

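View pics/top0.png

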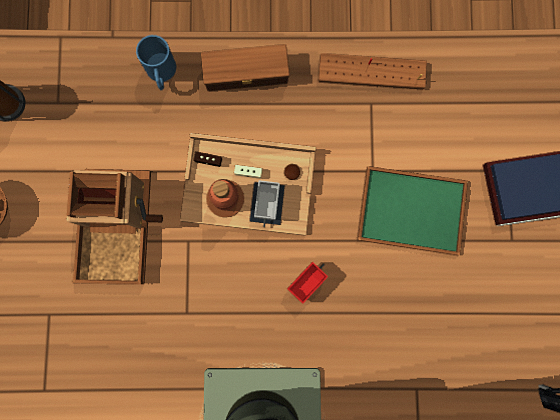

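The scene view shows the jar (315,213), cart (289,237), cream die (320,246), dark die (350,232), token (297,271), tray (188,328), red look-alike (214,230) and drum chute (365,150). In the top view the jar is at (223,195), cart (267,202), cream die (248,171), tray (414,210) and chute (98,193). Next I'll zoom in on these.

```bash
cat > h.py <<'E'
import numpy as np,cv2
from rig import manip
C={n:manip.calibration(n) for n in("scene","top")}
C={n:{k:np.array(v,float) for k,v in c.items()} for n,c in C.items()}
def slopes(n,uv):
    c=C[n];K=c["K"];uv=np.atleast_2d(np.array(uv,float))
    d=cv2.undistortPoints(uv.reshape(-1,1,2),K,np.array([float(c["k1"]),0,0,0])).reshape(-1,2)
    return d
def ray(n,uv):
    c=C[n];s=slopes(n,uv);d=np.c_[s,np.ones(len(s))]@c["R"];o=-c["R"].T@c["t"];return o,d
def onz(n,uv,z):
    o,d=ray(n,uv);return o+d*((z-o[2])/d[:,2])[:,None]
def cross(uvs,uvt):
    o1,d1=ray("scene",uvs);o2,d2=ray("top",uvt);out=[]
    for a,b in zip(d1,d2):
        A=np.c_[a,-b];x=np.linalg.lstsq(A,o2-o1,rcond=None)[0]
        p,q=o1+a*x[0],o2+b*x[1];out.append(np.r_[(p+q)/2,np.linalg.norm(p-q)])
    return np.array(out)
def proj(n,X):
    c=C[n];X=np.atleast_2d(X).astype(float)
    return cv2.projectPoints(X,cv2.Rodrigues(c["R"])[0],c["t"],c["K"],np.array([float(c["k1"]),0,0,0]))[0].reshape(-1,2)
def cloud(n,d):
    v,u=np.mgrid[:d.shape[0],:d.shape[1]];s=slopes(n,np.c_[u.ravel(),v.ravel()])
    P=np.c_[s,np.ones(len(s))]*d.reshape(-1,1);c=C[n]
    return ((P-c["t"])@c["R"]).reshape(*d.shape,3)
def snap(tag):
    r={}
    for n in("scene","top"):
        p,d=manip.get_image(n);r[n]=(p,d);np.savez(f"{n}{tag}.npz",p=p,d=d)
    return r
def crop(p,x0,y0,x1,y1,k,f):
    cv2.imwrite(f,cv2.resize(p[y0:y1,x0:x1,::-1],None,fx=k,fy=k,interpolation=cv2.INTER_CUBIC))
E
python3 - <<'E'
from h import *
t=np.load("top0.npz");s=np.load("scene0.npz")
crop(t["p"],60,120,330,300,2.9,"pics/t1.png")
crop(s["p"],230,120,430,300,3.3,"pics/s1.png")
for n,z in(("top",t),("scene",s)):
    W=cloud(n,z["d"])
    pts=dict(top=dict(jar=(221,186),cart=(267,202),die=(248,171),dark=(208,158),tok=(292,171),tray=(414,210),mat=(211,212),shelf=(270,155),table=(340,240),chute=(98,193)),
      scene=dict(jar=(316,193),cart=(289,237),die=(320,245),dark=(350,232),tok=(297,271),tray=(188,328),table=(240,280),shelf=(300,260)))[n]
    for k,(u,v) in pts.items(): print(n,k,np.round(W[v,u],4))
E
```

```text
top jar [0.5272 0.0834 0.156 ]
top cart [ 0.5092 -0.0135  0.0473]
top die [0.5846 0.0312 0.036 ]
top dark [0.6157 0.1254 0.0367]
top tok [ 0.5868 -0.0728  0.0253]
top tray [ 0.4956 -0.3633  0.0061]
top mat [0.4907 0.1196 0.0112]
top shelf [ 0.6283 -0.0207  0.0142]
top table [ 0.4248 -0.1874 -0.0027]
top chute [0.5214 0.358  0.1015]
scene jar [0.5332 0.0775 0.1569]
scene cart [ 0.5113 -0.0073  0.0497]
scene die [0.5877 0.0282 0.0402]
scene dark [0.6186 0.1223 0.0378]
scene tok [ 0.5913 -0.0728  0.0262]
scene tray [ 4.924e-01 -3.552e-01 -2.000e-04]
scene table [ 0.4814 -0.1687 -0.0015]
scene shelf [ 0.567  -0.03    0.0167]
```

View pics/t1.png

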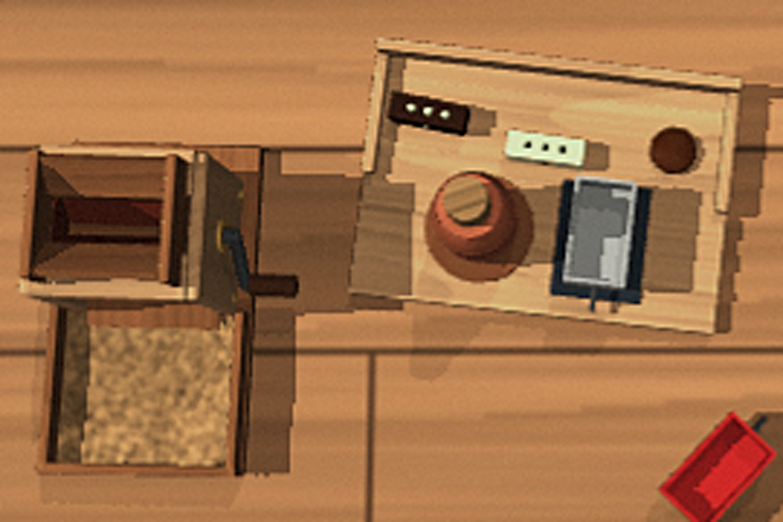

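View pics/s1.png

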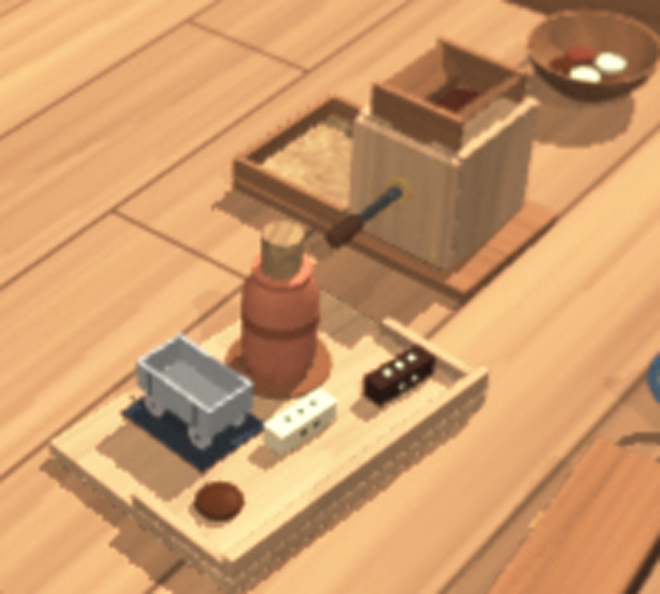

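```bash
cat > m.py <<'E'
from h import *
import sys
tag=sys.argv[1] if len(sys.argv)>1 else "0"
D={n:np.load(f"{n}{tag}.npz") for n in("top","scene")}
for n in("top","scene"):
    p=D[n]["p"];W=cloud(n,D[n]["d"]);h=cv2.cvtColor(p,cv2.COLOR_RGB2HSV).astype(int);X,Y,Z=W[...,0],W[...,1],W[...,2]
    H,S,V=h[...,0],h[...,1],h[...,2]
    def rep(nm,m,z=None):
        m=cv2.morphologyEx(m.astype(np.uint8),cv2.MORPH_OPEN,np.ones((2,2),np.uint8))
        k,l,st,_=cv2.connectedComponentsWithStats(m)
        if k<2: print(n,nm,"none");return
        i=1+np.argmax(st[1:,4]);mm=l==i;v,u=np.nonzero(mm)
        zz=np.median(Z[mm]) if z is None else z
        c,_=cv2.findContours(mm.astype(np.uint8),cv2.RETR_EXTERNAL,cv2.CHAIN_APPROX_NONE)
        q=onz(n,max(c,key=len)[:,0,:],zz)[:,:2]
        r=cv2.minAreaRect((q*1000).astype(np.float32))
        print(n,nm,"n",st[i,4],"zmed",round(float(np.median(Z[mm])),4),"z95",round(float(np.percentile(Z[mm],95)),4),"rect c",np.round(r[0],1),"size",np.round(r[1],1),"ang",round(r[2],1))
        return mm
    front=(X>.4)&(X<.68)
    if tag=="0":
        rep("cork top",(Z>.146)&(abs(X-.53)<.05)&(abs(Y-.08)<.05),.156)
        rep("chute rim",(Z>.155)&(Y>.28)&(Y<.42)&front,.164)
        rep("chute inner",(Z<.150)&(Z>.08)&(Y>.28)&(Y<.42)&front)
        rep("die top",(S<70)&(V>180)&(abs(X-.585)<.06)&(abs(Y-.03)<.06)&(Z>.032),.038)
        rep("tray green",(H>60)&(H<90)&(S>100)&(X>.3)&(X<.7)&(Y<-.2)&(Y>-.6),.006)
        rep("cart rim",(Z>.06)&(abs(X-.51)<.07)&(abs(Y+.01)<.045)&(S<90),.070)
        rep("token",(abs(X-.587)<.05)&(abs(Y+.073)<.04)&(V<110),.02)
        rep("dark",(abs(X-.616)<.05)&(abs(Y-.125)<.06)&(V<75)&(Z>.025),.038)
        rep("slate+cart",(abs(X-.51)<.08)&(abs(Y+.01)<.06)&(((H>95)&(H<125)))&(Z<.03),.020)
        rep("jar",(Z>.05)&(abs(X-.53)<.06)&(abs(Y-.08)<.05))
    for a,b in(((.40,.47),(-.25,-.15)),((.5,.56),(-.40,-.35)),((.6,.64),(-.02,.02))):
        m=(X>a[0])&(X<a[1])&(Y>b[0])&(Y<b[1]);print(n,"plane",a,b,np.round(np.median(Z[m]),4))
E
python3 m.py 0
```

```text
top cork top n 197 zmed 0.1544 z95 0.1584 rect c [519.8  84.3] size [31.7 32.1] ang 90.0
top chute rim n 920 zmed 0.1609 z95 0.1666 rect c [506.3 342.7] size [108.9  92.9] ang 88.4
top chute inner n 1011 zmed 0.1119 z95 0.1512 rect c [513.5 358.8] size [89.3 59.3] ang 88.6
top die top n 202 zmed 0.0364 z95 0.0402 rect c [583.4  29.9] size [61.8 20.2] ang 82.2
top tray green n 6316 zmed 0.0048 z95 0.0093 rect c [ 493.6 -361.3] size [221.5 162.5] ang 81.3
top cart rim n 38 zmed 0.0642 z95 0.0708 rect c [549.1 -21.6] size [39.3  4.9] ang 83.5
top token n 203 zmed 0.0247 z95 0.0297 rect c [584.3 -74.3] size [35.8 36.4] ang 89.7
top dark n 237 zmed 0.0355 z95 0.0407 rect c [611.7 124.7] size [63.3 23.9] ang 78.5
top slate+cart n 186 zmed 0.0179 z95 0.022 rect c [506.8 -35. ] size [31.6 93.6] ang 81.7
top jar n 707 zmed 0.1188 z95 0.1565 rect c [514.7  80.5] size [67.1 61.7] ang 45.0
top plane (0.4, 0.47) (-0.25, -0.15) -0.0006
top plane (0.5, 0.56) (-0.4, -0.35) 0.0049
top plane (0.6, 0.64) (-0.02, 0.02) 0.0149
scene cork top n 115 zmed 0.1544 z95 0.1585 rect c [532.4  78.7] size [31.3 42
[... 194 characters left out ...]
ang 88.1
scene die top n 132 zmed 0.0379 z95 0.0412 rect c [591.2  30.5] size [62.4 21.3] ang 81.2
scene tray green none
scene cart rim n 261 zmed 0.0647 z95 0.0718 rect c [520.6 -17.2] size [55.3 91.9] ang 83.3
scene token n 59 zmed 0.0246 z95 0.0296 rect c [592.1 -81. ] size [32.7 19.2] ang 1.8
scene dark n 70 zmed 0.0291 z95 0.0365 rect c [633.8 113.9] size [63.8 25.1] ang 64.6
scene slate+cart n 251 zmed 0.0201 z95 0.0241 rect c [517.4 -14.4] size [68.  90.5] ang 83.5
scene jar n 770 zmed 0.1011 z95 0.1561 rect c [528.3  84.3] size [ 61.2 172.8] ang 36.3
scene plane (0.4, 0.47) (-0.25, -0.15) 0.0013
scene plane (0.5, 0.56) (-0.4, -0.35) 0.0071
scene plane (0.6, 0.64) (-0.02, 0.02) 0.0167
```

```bash
python3 - <<'E'
from h import *
t=np.load("top0.npz")["p"];s=np.load("scene0.npz")["p"]
def g(p,x0,y0,x1,y1,k,f):
    im=cv2.resize(p[y0:y1,x0:x1,::-1],None,fx=k,fy=k,interpolation=cv2.INTER_CUBIC)
    for x in range((x0//10+1)*10,x1,10):
        cv2.line(im,(int((x-x0+.5)*k),0),(int((x-x0+.5)*k),8),(0,0,255),1);cv2.putText(im,str(x),(int((x-x0+.5)*k)-9,18),0,.35,(0,0,255))
    for y in range((y0//10+1)*10,y1,10):
        cv2.line(im,(0,int((y-y0+.5)*k)),(8,int((y-y0+.5)*k)),(0,0,255),1);cv2.putText(im,str(y),(8,int((y-y0+.5)*k)+4),0,.35,(0,0,255))
    cv2.imwrite(f,im)
g(t,190,140,310,230,6.6,"pics/t2.png")
g(s,265,180,365,275,6.3,"pics/s2.png")
g(t,60,165,160,235,7.5,"pics/t3.png")
g(s,335,125,395,170,12,"pics/s3.png")
E
```

```text
(no output)
```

View pics/t2.png

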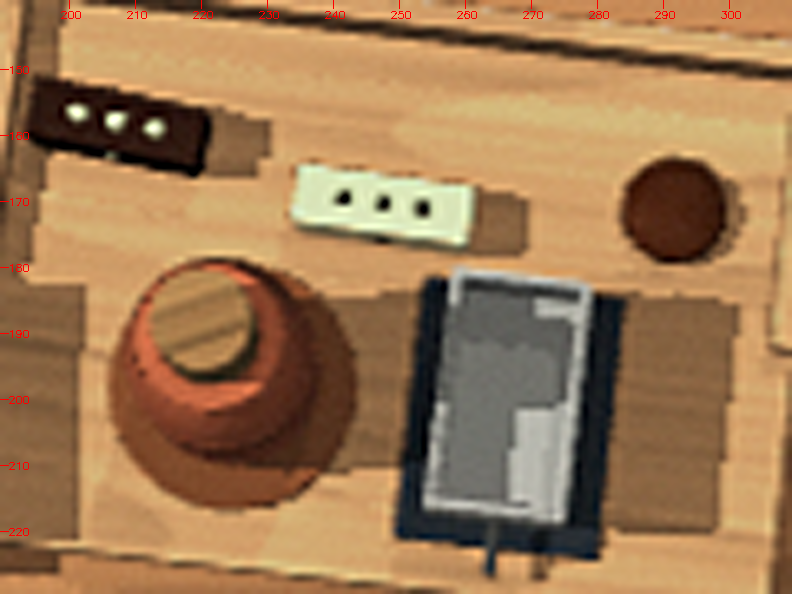

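View pics/s2.png

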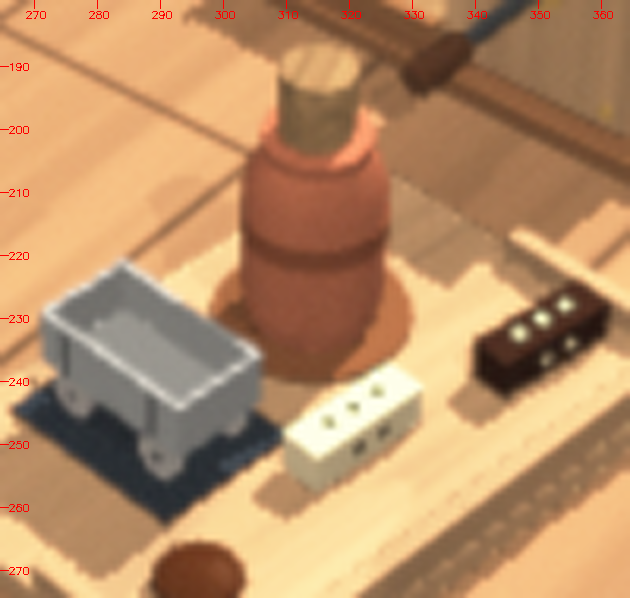

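View pics/t3.png

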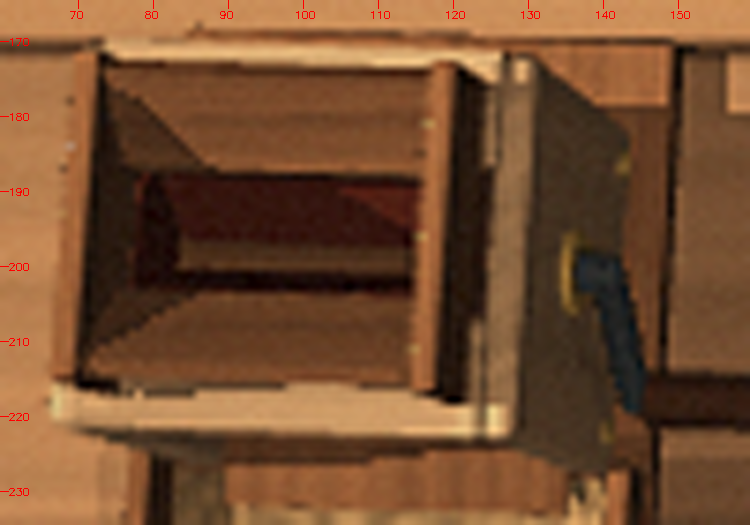

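View pics/s3.png

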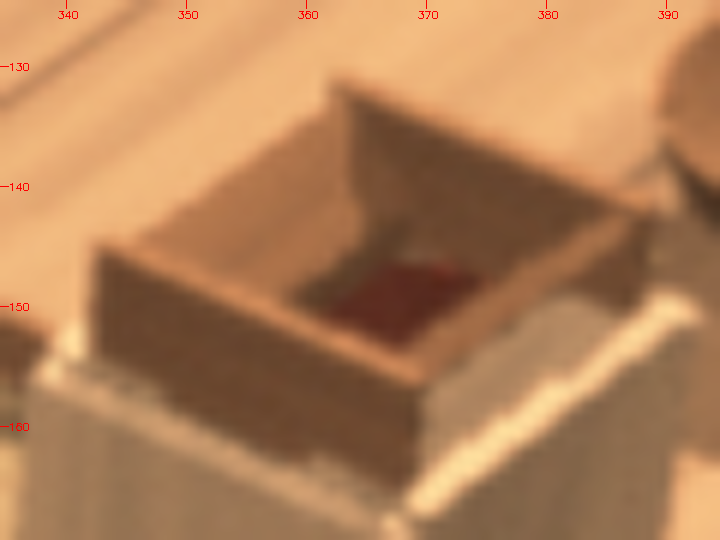

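```bash
python3 - <<'E'
from h import *
def do(nm,s,t):
    r=cross(s,t);print(nm);print(np.round(r*1000,1));print(" mean",np.round(r.mean(0)*1000,1));return r
do("chute outer --,-+,++,+-",[(342.5,144.5),(362,131.5),(388,142),(369,156)],[(116.5,217),(67.5,216),(72,171),(121,172)])
r=do("die --,-+,++,+-",[(310,248),(325,237),(331,241),(315.5,251.5)],[(260,176.2),(233.5,172.7),(234.5,165),(261,168)])
do("cart",[(272,229.5),(284,221.5),(305.5,236),(293,244.5)],[(275,219),(253.5,216.5),(258,180.5),(279.5,183)])
do("slate --,+-",[(266.5,244),(291,262)],[(280.5,224),(284.5,184)])
do("cork",[(315.5,189.8)],[(220.7,188.3)])
def circ(P):
    A=np.c_[2*P[:,:2],np.ones(len(P))];x=np.linalg.lstsq(A,(P[:,:2]**2).sum(1),rcond=None)[0]
    return np.round(np.r_[x[:2],np.sqrt(x[2]+x[0]**2+x[1]**2)]*1000,1)
print("mat",circ(onz("top",[(206,199),(209,207),(216,213.5),(225,216.5),(234,214),(240.5,207),(243.5,198),(242,190),(236,182.5)],.020)))
q=onz("scene",[(298,226),(299.5,232.5),(306,237.5),(315,240),(323,238.5),(329,234),(330.2,228),(328,222.5)],.020)
print("mat s",circ(q))
c=[(254,181.5),(284.5,184),(280.5,224),(249.5,221)];P=onz("top",c,.020)*1000
print("slate top",np.round(P,1).tolist(),P.mean(0),"ang",np.degrees(np.arctan2(*( (P[0]+P[1]-P[2]-P[3])[[1,0]]))),np.linalg.norm(P[0]-P[1]),np.linalg.norm(P[1]-P[2]))
for n,z in(("top",[(258,180.5),(279.5,183),(275,219),(253.5,216.5)]),("scene",[(305.5,236),(293,244.5),(272,229.5),(284,221.5)])):
    P=onz(n,z,.070)*1000;v=P[0]+P[1]-P[2]-P[3];print("cart",n,P.mean(0),np.degrees(np.arctan2(v[1],v[0])),np.linalg.norm(P[0]-P[1]),np.linalg.norm(P[1]-P[2]))
for n,z in(("top",[(233.5,172.7),(234.5,165),(260,176.2),(261,168)]),("scene",[(325,237),(331,241),(310,248),(315.5,251.5)])):
    P=onz(n,z,.038)*1000;v=P[0]+P[1]-P[2]-P[3];print("die",n,P.mean(0),np.degrees(np.arctan2(v[1],v[0])),np.linalg.norm(v)/2)
print("cork156",onz("top",[(220.7,188.3)],.156),onz("scene",[(315.5,189.8)],.156))
for n,z in(("top",[(116.5,217),(67.5,216),(72,171),(121,172)]),("scene",[(342.5,144.5),(362,131.5),(388,142),(369,156)])):
    P=onz(n,z,.164)*1000;print("chute",n,P.mean(0),np.round(P[:,:2],1).tolist())
# tray
for n,z in(("top",None),("scene",None)):
    p=np.load(n+"0.npz")["p"];h=cv2.cvtColor(p,cv2.COLOR_RGB2HSV)
    m=cv2.inRange(h,(60,90,40),(95,255,255));k,l,st,_=cv2.connectedComponentsWithStats(m)
    if n=="scene": st[:,4]*=(st[:,1]>250)
    i=1+np.argmax(st[1:,4]);c=cv2.findContours((l==i).astype(np.uint8),0,1)[0][0][:,0]
    P=onz(n,c,.006)*1000;print(n,"tray",cv2.minAreaRect(P[:,:2].astype(np.float32)))
E
```

```text
chute outer --,-+,++,+-
[[4.609e+02 2.977e+02 1.662e+02 1.500e+00]
 [4.630e+02 3.981e+02 1.632e+02 0.000e+00]
 [5.568e+02 3.919e+02 1.663e+02 4.000e-01]
 [5.552e+02 2.910e+02 1.692e+02 2.000e+00]]
 mean [509.  344.7 166.2   1. ]
die --,-+,++,+-
[[572.4   3.5  38.1   1.8]
 [579.1  64.1  38.4   2.6]
 [598.8  62.8  36.1   0.6]
 [592.    1.3  39.    2.2]]
 mean [585.6  32.9  37.9   1.8]
cart
[[ 4.689e+02 -2.990e+01  6.780e+01  4.700e+00]
 [ 4.733e+02  1.730e+01  6.680e+01  6.000e-01]
 [ 5.556e+02  6.900e+00  6.880e+01  2.000e-01]
 [ 5.506e+02 -4.100e+01  7.030e+01  3.000e+00]]
 mean [512.1 -11.7  68.4   2.1]
slate --,+-
[[461.6 -44.3  21.6   2.3]
 [556.4 -54.7  21.9   0.7]]
 mean [509.  -49.5  21.7   1.5]
cork
[[523.4  85.1 157.6   3.8]]
 mean [523.4  85.1 157.6   3.8]
mat [524.1  86.2  44.2]
mat s [523.2  89.2  45.7]
slate top [[562.6, 17.4, 20.0], [556.5, -55.0, 20.0], [460.9, -45.1, 20.0], [468.1, 27.8, 20.0]] [512.02928736 -13.73558357  20.        ] ang -6.092113909736866 72.72924376498848 96.05697386042534
cart top [511.1711766  -12.41932543  70.        ] -7.08929223138025 49.37119940810753 83.2832562232529
cart scene [513.87689482 -12.24385515  70.        ] -6.612561062137257 45.62535676873108 79.87986961506019
die top [585.48494859  32.84535755  38.        ] 82.85247350639041 62.71667349803035
die scene [585.68611718  32.90113905  38.        ] 83.66393898791327 58.73100756042237
cork156 [[0.5222951  0.08393425 0.156     ]] [[0.52323869 0.0885522  0.156     ]]
chute top [509.12627068 345.09325293 164.        ] [[460.6, 297.8], [462.9, 397.8], [557.5, 393.0], [555.5, 291.8]]
chute scene [507.44737101 348.10419583 164.        ] [[459.4, 301.4], [463.6, 397.0], [555.0, 395.1], [551.8, 299.0]]
top tray ((495.9877014160156, -359.068115234375), (221.7010955810547, 162.6164093017578), 81.29810333251953)
scene tray ((493.0118103027344, -356.55828857421875), (218.0997314453125, 154.8865509033203), 81.22525024414062)
```

Both views agree: mat and slate tops at 20 mm, die top at 38, cart rim at 69, cork top at 157 and chute edge at about 165 mm. All of these match the given sizes. Next is the tool orientation.

```bash
cat > st.py <<'E'
from h import *
from scipy.spatial.transform import Rotation as R
s=manip.sense();q=np.array(s["eef_rot"]);M=R.from_quat(q[[1,2,3,0]]).as_matrix()
print("t",round(s["time"],2),"pos",np.round(np.array(s["eef_pos"])*1000,1),"x",np.round(M[:,0],3),"yaw_y",round(np.degrees(np.arctan2(M[1,1],M[0,1])),2),"F",np.round(s["contact_force"],1),"w",np.round(s["grip_width"]*1000,1),"j7",np.round(s["joint_positions"],2))
E
python3 st.py
```

```text
t 0.1 pos [ 145.4 -556.1  230.9] x [-0.     0.001 -1.   ] yaw_y -75.34 F [0.1 0.2 0.1] w 85.4 j7 [ 1.27  0.71 -0.03  1.48  0.02  0.95 -0.08]
```

Emit:
{"api": "drive_tool", "payload": {
  "rot": [
    [0,0,-2.4],
    [0,0,-2.4],
    [0,0,-2.4],
    [0,0,-2.4],
    [0,0,-2.4],
    [0,0,-2.4],
    [0,0,-2.4],
    [0,0,-2.4],
    [0,0,-2.3],
    [0,0,0],
    [0,0,0],
    [0,0,0],
    [0,0,0],
    [0,0,0],
    [0,0,0],
    [0,0,0],
    [0,0,0],
    [0,0,0],
    [0,0,0],
    [0,0,0]
  ],
  "xyz": [
    [36,23,0],
    [36,23,0],
    [36,23,0],
    [36,23,0],
    [36,23,0],
    [36,23,0],
    [36,23,0],
    [36,23,0],
    [36,23,0],
    [5,39.5,0],
    [5,39.5,0],
    [5,39.5,0],
    [5,39.5,0],
    [5,39.5,0],
    [5,39.5,0],
    [5,39.5,0],
    [5,39.5,0],
    [5,39.5,0],
    [5,39.5,0],
    [4,39.5,0]
  ],
  "jaw": [0,0,0,0,0,0,0,0,0,0,0,0,0,0,0,0,0,0,0,0],
  "squeeze": 50
}}

```text
time: 2.6
eef_pos: [0.5234, 0.0866, 0.2311]
eef_rot: [0.042, -0.706, 0.042, 0.706]
contact_force: [0.2, -0.0, 0.4]
grip_width: 0.0854
```

```bash
python3 st.py
```

```text
t 2.6 pos [523.4  86.6 231.1] x [-0.  0. -1.] yaw_y -96.84 F [ 0.2 -0.   0.4] w 85.4 j7 [-0.35  0.65  0.23  1.65 -0.18  0.86 -1.74]
```

Emit:
{"api": "drive_tool", "payload": {
  "rot": [
    [0,0,0],
    [0,0,0],
    [0,0,0],
    [0,0,0],
    [0,0,0],
    [0,0,0]
  ],
  "xyz": [
    [0,0,-25],
    [0,0,-25],
    [0,0,-25],
    [0,0,-20],
    [0,0,-10],
    [0,0,0]
  ],
  "jaw": [0,0,0,0,0,60]
}}

```text
time: 3.35
eef_pos: [0.5234, 0.0852, 0.1261]
eef_rot: [0.042, -0.706, 0.042, 0.706]
contact_force: [0.7, -0.2, 0.6]
grip_width: 0.0696
```

```bash
python3 st.py; python3 - <<'E'
from h import *
r=snap("1");crop(r["scene"][0],230,100,430,250,4,"pics/s4.png")
E
```

```text
t 3.35 pos [523.4  85.2 126.1] x [-0.001 -0.    -1.   ] yaw_y -96.85 F [ 0.7 -0.2  0.6] w 69.6 j7 [-0.31  0.8   0.17  1.77 -0.23  0.58 -1.69]
```

View pics/s4.png

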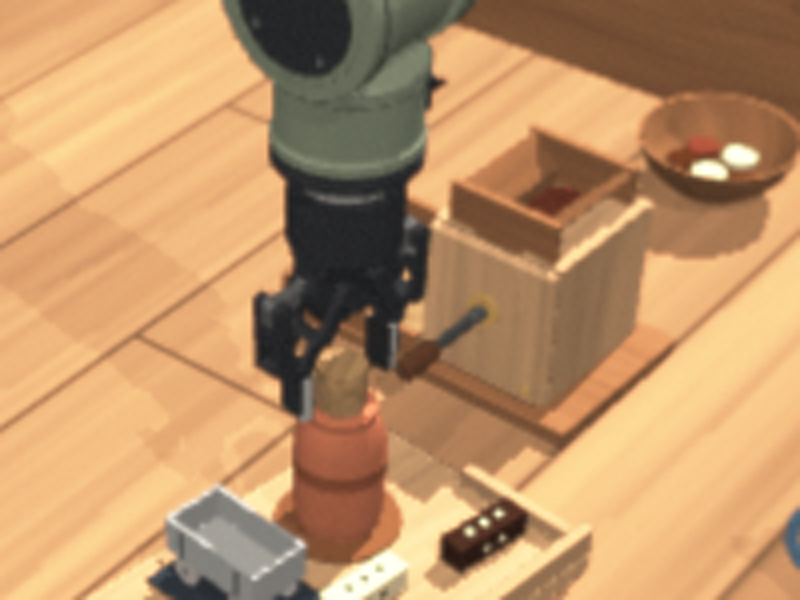

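The open fingers straddle the cork (crop 345,380) and nothing else is close by. Closing now.

Emit:
{"api": "drive_tool", "payload": {
  "rot": [
    [0,0,0],
    [0,0,0],
    [0,0,0],
    [0,0,0],
    [0,0,0],
    [0,0,0],
    [0,0,0]
  ],
  "xyz": [
    [0,0,0],
    [0,0,0],
    [0,0,0],
    [0,0,0],
    [0,0,0],
    [0,0,0],
    [0,0,5]
  ],
  "jaw": [110,150,200,255,255,255,255],
  "squeeze": 45
}}

```text
time: 4.32
eef_pos: [0.5233, 0.0852, 0.1313]
eef_rot: [0.042, -0.706, 0.042, 0.706]
contact_force: [0.0, 0.3, -2.7]
grip_width: 0.0326
```

Emit:
{"api": "drive_tool", "payload": {
  "rot": [
    [0,0,0],
    [0,0,0],
    [0,0,0],
    [0,0,0],
    [0,0,0],
    [0,0,0],
    [0,0,0],
    [0,0,0],
    [0,0,0],
    [0,0,0],
    [0,0,0],
    [0,0,0],
    [0,0,0],
    [0,0,0],
    [0,0,0]
  ],
  "xyz": [
    [0,0,20],
    [0,0,30],
    [0,0,25],
    [0,-10,10],
    [-2,-25,0],
    [-2,-40,0],
    [-2,-45,0],
    [-2,-45,0],
    [-3,-45,0],
    [-3,-45,0],
    [-2,-45,0],
    [-2,-40,0],
    [-2,-30,0],
    [0,-20,0],
    [0,0,0]
  ],
  "jaw": [255,255,255,255,255,255,255,255,255,255,255,255,255,255,255]
}}

```text
time: 6.2
eef_pos: [0.5023, -0.3066, 0.2155]
eef_rot: [0.043, -0.705, 0.043, 0.706]
contact_force: [0.1, 0.2, -1.6]
grip_width: 0.0329
```

Emit:
{"api": "drive_tool", "payload": {
  "rot": [
    [0,0,0],
    [0,0,0],
    [0,0,0],
    [0,0,0],
    [0,0,0],
    [0,0,0]
  ],
  "xyz": [
    [0,0,-25],
    [0,0,-25],
    [0,0,-25],
    [0,0,-20],
    [0,0,-8],
    [0,0,0]
  ],
  "jaw": [255,255,255,255,255,255]
}}

```text
time: 6.95
eef_pos: [0.5034, -0.3043, 0.1132]
eef_rot: [0.042, -0.706, 0.042, 0.706]
contact_force: [-0.3, 0.2, -2.1]
grip_width: 0.0331
```

```bash
python3 st.py; python3 - <<'E'
from h import *
r=snap("2");crop(r["scene"][0],100,200,330,380,3.4,"pics/s5.png")
E
```

```text
t 6.95 pos [ 503.4 -304.3  113.2] x [-0.     0.001 -1.   ] yaw_y -96.82 F [-0.3  0.2 -2.1] w 33.1 j7 [ 0.43  0.89  0.12  1.57 -0.14  0.7  -1.07]
```

View pics/s5.png

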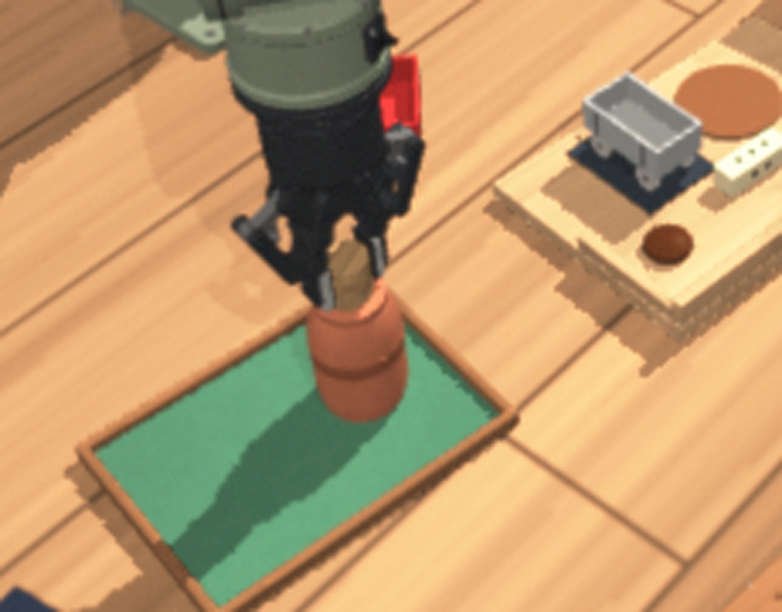

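The jar hangs about 1 mm above the tray floor, well inside the rim, and the mat is now uncovered. I'll lower it and release.

Emit:
{"api": "drive_tool", "payload": {
  "rot": [
    [0,0,0],
    [0,0,0],
    [0,0,0]
  ],
  "xyz": [
    [0,0,-1],
    [0,0,-0.5],
    [0,0,0]
  ],
  "jaw": [255,255,255]
}}

```text
time: 7.42
eef_pos: [0.5036, -0.3048, 0.112]
eef_rot: [-0.042, 0.706, -0.042, -0.706]
contact_force: [-0.1, 0.9, 3.2]
grip_width: 0.0329
```

```bash
python3 st.py
```

```text
t 7.42 pos [ 503.6 -304.8  112. ] x [ 0. -0. -1.] yaw_y -96.85 F [-0.1  0.9  3.2] w 32.9 j7 [ 0.43  0.89  0.12  1.57 -0.14  0.69 -1.07]
```

Contact (+3.2 N). Opening in steps, then rising.

Emit:
{"api": "drive_tool", "payload": {
  "rot": [
    [0,0,0],
    [0,0,0],
    [0,0,0],
    [0,0,0],
    [0,0,0],
    [0,0,0],
    [0,0,0],
    [0,0,0],
    [0,0,0]
  ],
  "xyz": [
    [0,0,0],
    [0,0,0],
    [0,0,0],
    [0,0,0],
    [0,0,0],
    [0,0,10],
    [0,0,30],
    [0,0,30],
    [0,0,30]
  ],
  "jaw": [140,120,90,50,0,0,0,0,0]
}}

```text
time: 8.55
eef_pos: [0.5034, -0.3048, 0.2135]
eef_rot: [-0.042, 0.706, -0.042, -0.706]
contact_force: [-0.3, 0.3, -0.1]
grip_width: 0.0856
```

```bash
python3 st.py; cat > g.py <<'E'
from h import *
def g(p,x0,y0,x1,y1,k,f):
    im=cv2.resize(p[y0:y1,x0:x1,::-1],None,fx=k,fy=k,interpolation=cv2.INTER_CUBIC)
    for x in range((x0//10+1)*10,x1,10):
        cv2.line(im,(int((x-x0+.5)*k),0),(int((x-x0+.5)*k),8),(0,0,255),1);cv2.putText(im,str(x),(int((x-x0+.5)*k)-9,18),0,.35,(0,0,255))
    for y in range((y0//10+1)*10,y1,10):
        cv2.line(im,(0,int((y-y0+.5)*k)),(8,int((y-y0+.5)*k)),(0,0,255),1);cv2.putText(im,str(y),(8,int((y-y0+.5)*k)+4),0,.35,(0,0,255))
    cv2.imwrite(f,im)
E
python3 - <<'E'
from h import *
r=snap("3");cv2.imwrite("pics/t6.png",r["top"][0][:,:,::-1])
p=r["top"][0];
h=cv2.cvtColor(p,cv2.COLOR_RGB2HSV);print("mat hsv",h[200,215],h[205,232],"wood",h[160,260])
def circ(P):
    A=np.c_[2*P[:,:2],np.ones(len(P))];x=np.linalg.lstsq(A,(P[:,:2]**2).sum(1),rcond=None)[0]
    return np.round(np.r_[x[:2],np.sqrt(x[2]+x[0]**2+x[1]**2)]*1000,1)
for n,box in(("top",(195,175,255,225)),("scene",(290,210,340,245))):
    p=r[n][0];x0,y0,x1,y1=box;a=p[y0:y1,x0:x1].astype(int);m=((a[...,0]-a[...,2]>70)&(a[...,1]<a[...,0]*.66)).astype(np.uint8)
    k,l,st,cc=cv2.connectedComponentsWithStats(m);i=1+np.argmax(st[1:,4]);
    c=max(cv2.findContours((l==i).astype(np.uint8),0,1)[0],key=len)[:,0]+[x0,y0]
    print(n,st[i],"mat",circ(onz(n,c,.020)))
E
```

```text
t 8.55 pos [ 503.4 -304.8  213.5] x [ 0. -0. -1.] yaw_y -96.85 F [-0.3  0.3 -0.1] w 85.6 j7 [ 0.42  0.75  0.15  1.46 -0.12  0.93 -1.09]
mat hsv [ 11 170 144] [ 11 168 146] wood [ 18 114 219]
top [  11    5   38   37 1095] mat [523.   86.3  43.3]
scene [  9   9  31  22 479] mat [524.8  88.   40.7]
```

View pics/t6.png

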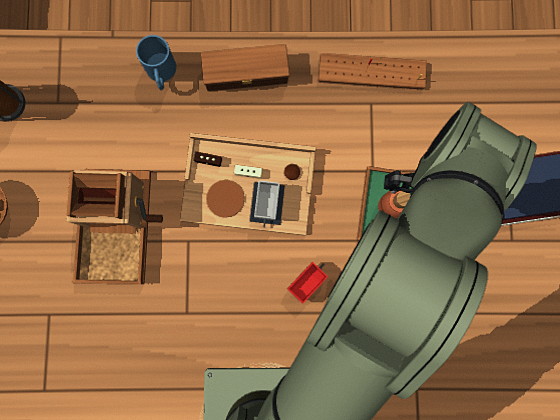

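The mat is uncovered at top (225,198) and measures (523.5, 87) mm; the jar stands in the tray at (395,205). Next, the cart.

Emit:
{"api": "drive_tool", "payload": {
  "rot": [
    [0,0,0],
    [0,0,0],
    [0,0,0],
    [0,0,0],
    [0,0,0],
    [0,0,0],
    [0,0,0],
    [0,0,0],
    [0,0,0],
    [0,0,0],
    [0,0,0],
    [0,0,0],
    [0,0,0],
    [0,0,0],
    [0,0,0],
    [0,0,0]
  ],
  "xyz": [
    [1,30,0],
    [1,42,0],
    [1,45,0],
    [2,45,0],
    [1,45,0],
    [1,45,0],
    [1,25,0],
    [1,15,0],
    [0,0,-20],
    [0,0,-30],
    [0,0,-30],
    [0,0,-30],
    [0,0,-30],
    [0,0,-23],
    [0,0,-10],
    [0,0,0]
  ],
  "jaw": [0,0,0,0,0,0,0,0,0,0,0,0,0,0,0,0]
}}

```text
time: 10.65
eef_pos: [0.5124, -0.0131, 0.0387]
eef_rot: [0.042, -0.706, 0.042, 0.706]
contact_force: [0.1, 0.7, 1.0]
grip_width: 0.0852
```

```bash
python3 st.py; python3 - <<'E'
from h import *
r=snap("4");crop(r["scene"][0],230,120,400,290,3.5,"pics/s7.png")
E
```

```text
t 10.65 pos [512.4 -13.1  38.7] x [-0. -0. -1.] yaw_y -96.87 F [0.1 0.7 1. ] w 85.2 j7 [-0.09  0.94  0.1   1.88 -0.24  0.33 -1.5 ]
```

View pics/s7.png

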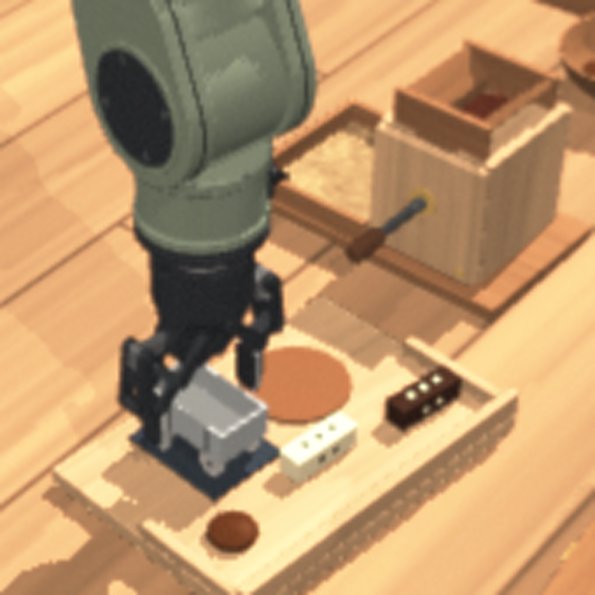

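The fingers straddle the cart's sides and clear everything else. Closing.

Emit:
{"api": "drive_tool", "payload": {
  "rot": [
    [0,0,0],
    [0,0,0],
    [0,0,0],
    [0,0,0],
    [0,0,0],
    [0,0,0],
    [0,0,0],
    [0,0,0]
  ],
  "xyz": [
    [0,0,0],
    [0,0,0],
    [0,0,0],
    [0,0,0],
    [0,0,0],
    [0,0,0],
    [0,0,0],
    [0,0,5]
  ],
  "jaw": [40,70,90,110,140,255,255,255],
  "squeeze": 30
}}

```text
time: 11.75
eef_pos: [0.5123, -0.0128, 0.0437]
eef_rot: [0.042, -0.706, 0.042, 0.706]
contact_force: [-0.6, 0.5, -1.2]
grip_width: 0.0474
```

Emit:
{"api": "drive_tool", "payload": {
  "rot": [
    [0,0,0],
    [0,0,0],
    [0,0,0],
    [0,0,0],
    [0,0,0],
    [0,0,0],
    [0,0,0],
    [0,0,0],
    [0,0,0],
    [0,0,0],
    [0,0,0],
    [0,0,0],
    [0,0,0],
    [0,0,0],
    [0,0,0],
    [0,0,0],
    [0,0,0]
  ],
  "xyz": [
    [0,0,20],
    [0,0,35],
    [0,0,40],
    [0,0,40],
    [0,0,20],
    [-2,-20,0],
    [-3,-40,0],
    [-3,-45,0],
    [-3,-45,0],
    [-3,-45,0],
    [-3,-45,0],
    [-2,-45,0],
    [-2,-45,0],
    [-2,-37,0],
    [-2,-20,0],
    [0,-10,0],
    [0,0,0]
  ],
  "jaw": [255,255,255,255,255,255,255,255,255,255,255,255,255,255,255,255,255]
}}

```text
time: 13.88
eef_pos: [0.4875, -0.4096, 0.1987]
eef_rot: [0.042, -0.706, 0.042, 0.706]
contact_force: [0.4, 0.6, -1.0]
grip_width: 0.0479
```

Emit:
{"api": "drive_tool", "payload": {
  "rot": [
    [0,0,0],
    [0,0,0],
    [0,0,0],
    [0,0,0],
    [0,0,0],
    [0,0,0],
    [0,0,0]
  ],
  "xyz": [
    [0,0,-25],
    [0,0,-35],
    [0,0,-35],
    [0,0,-35],
    [0,0,-25],
    [0,0,-15],
    [0,0,0]
  ],
  "jaw": [255,255,255,255,255,255,255]
}}

```text
time: 14.75
eef_pos: [0.4876, -0.4091, 0.0285]
eef_rot: [0.042, -0.706, 0.042, 0.706]
contact_force: [0.9, -0.3, -0.7]
grip_width: 0.0477
```

```bash
python3 st.py
```

```text
t 14.75 pos [ 487.6 -409.1   28.5] x [-0.001  0.001 -1.   ] yaw_y -96.81 F [ 0.9 -0.3 -0.7] w 47.7 j7 [ 0.61  1.07  0.09  1.41 -0.13  0.67 -0.94]
```

Emit:
{"api": "drive_tool", "payload": {
  "rot": [
    [0,0,0],
    [0,0,0],
    [0,0,0],
    [0,0,0],
    [0,0,0],
    [0,0,0],
    [0,0,0],
    [0,0,0],
    [0,0,0],
    [0,0,0],
    [0,0,0]
  ],
  "xyz": [
    [0,0,-2],
    [0,0,-2],
    [0,0,0],
    [0,0,0],
    [0,0,0],
    [0,0,0],
    [0,0,15],
    [0,0,35],
    [0,0,40],
    [0,0,45],
    [0,0,40]
  ],
  "jaw": [255,255,255,100,80,60,60,60,60,60,60]
}}

```text
time: 16.12
eef_pos: [0.4874, -0.4098, 0.2026]
eef_rot: [-0.042, 0.706, -0.043, -0.705]
contact_force: [0.1, 0.1, -0.7]
grip_width: 0.0652
```

```bash
python3 st.py; python3 - <<'E'
from h import *
r=snap("5");crop(r["scene"][0],100,200,330,380,3.4,"pics/s8.png")
E
```

```text
t 16.12 pos [ 487.4 -409.8  202.6] x [ 0.001 -0.001 -1.   ] yaw_y -96.85 F [ 0.1  0.1 -0.7] w 65.2 j7 [ 0.59  0.84  0.12  1.28 -0.11  1.03 -0.96]
```

View pics/s8.png

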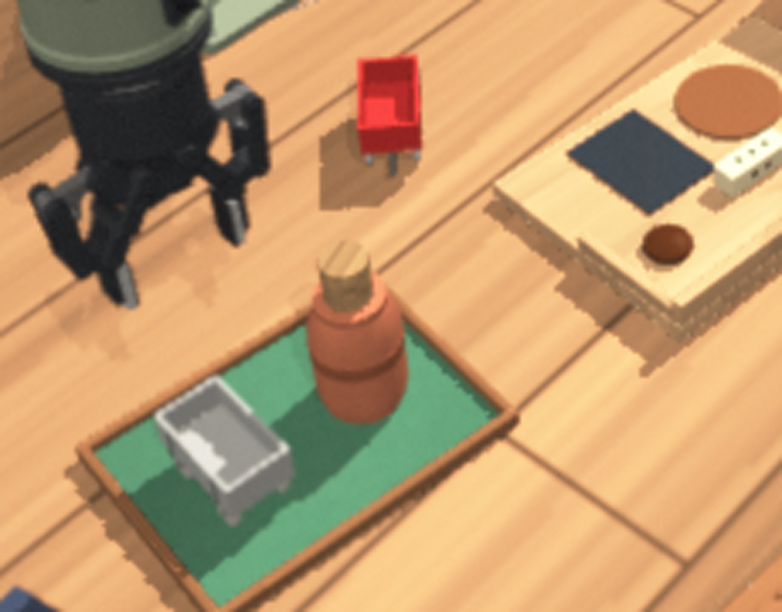

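Both stand upright in the tray and the slate is uncovered. I'll measure the slate, then go to the die.

```bash
python3 - <<'E'
from h import *
for n,box in(("top",(240,170,300,235)),("scene",(255,225,325,275))):
    p=np.load(n+"5.npz")["p"];x0,y0,x1,y1=box;a=p[y0:y1,x0:x1].astype(int)
    m=((a.sum(2)<200)&(a[...,2]>=a[...,0]-3)).astype(np.uint8)
    k,l,st,_=cv2.connectedComponentsWithStats(m);i=1+np.argmax(st[1:,4])
    c=max(cv2.findContours((l==i).astype(np.uint8),0,1)[0],key=len)[:,0]+[x0,y0]
    print(n,st[i],cv2.minAreaRect((onz(n,c,.020)[:,:2]*1000).astype(np.float32)))
    W=cloud(n,np.load(n+"5.npz")["d"])[y0:y1,x0:x1];print(np.median(W[l==i],0))
E
```

```text
top [  10   12   35   43 1183] ((511.0238952636719, -13.010318756103516), (71.3296890258789, 94.11348724365234), 83.12842559814453)
[ 0.51103653 -0.01340795  0.01884358]Traceback (most recent call last):
  File "<stdin>", line 5, in <module>
    return _wrapfunc(a, 'argmax', axis=axis, out=out, **kwds)
    return bound(*args, **kwds)
ValueError: attempt to get argmax of an empty sequence
```

Emit:
{"api": "drive_tool", "payload": {
  "rot": [
    [0,0,5],
    [0,0,8],
    [0,0,8],
    [0,0,8],
    [0,0,8],
    [0,0,8],
    [0,0,9],
    [0,0,9],
    [0,0,9],
    [0,0,9],
    [0,0,9],
    [0,0,0]
  ],
  "xyz": [
    [2,20,0],
    [5,40,0],
    [10,45,0],
    [10,45,0],
    [10,45,0],
    [10,45,0],
    [10,45,0],
    [10,45,0],
    [10,45,0],
    [10,35,0],
    [6,20,0],
    [5,13,0]
  ],
  "jaw": [100,100,100,100,100,100,100,100,100,100,100,100]
}}

```text
time: 17.73
eef_pos: [0.5856, 0.0339, 0.2001]
eef_rot: [0.469, 0.529, 0.469, -0.529]
contact_force: [-1.0, -0.2, -0.2]
grip_width: 0.0521
```

```bash
python3 st.py
```

```text
t 17.73 pos [585.6  33.9 200.1] x [ 0.  0. -1.] yaw_y -6.86 F [-1.  -0.2 -0.2] w 52.1 j7 [ 0.02  0.77 -0.26  1.48  0.23  0.92 -0.43]
```

Emit:
{"api": "drive_tool", "payload": {
  "rot": [
    [0,0,0],
    [0,0,0],
    [0,0,0],
    [0,0,0],
    [0,0,0],
    [0,0,0],
    [0,0,0]
  ],
  "xyz": [
    [0,-1,-25],
    [0,0,-35],
    [0,0,-35],
    [0,0,-30],
    [0,0,-25],
    [0,0,-10],
    [0,0,0]
  ],
  "jaw": [100,100,100,100,100,100,100]
}}

```text
time: 18.6
eef_pos: [0.5855, 0.032, 0.0399]
eef_rot: [-0.469, -0.529, -0.469, 0.53]
contact_force: [0.1, -0.7, 0.2]
grip_width: 0.0517
```

```bash
python3 st.py; python3 - <<'E'
from h import *
r=snap("6");crop(r["scene"][0],250,150,390,290,4.2,"pics/s9.png")
E
```

```text
t 18.6 pos [585.5  32.   39.9] x [-0. -0. -1.] yaw_y -6.96 F [ 0.1 -0.7  0.2] w 51.7 j7 [-0.01  1.   -0.19  1.6   0.3   0.57 -0.5 ]
```

View pics/s9.png

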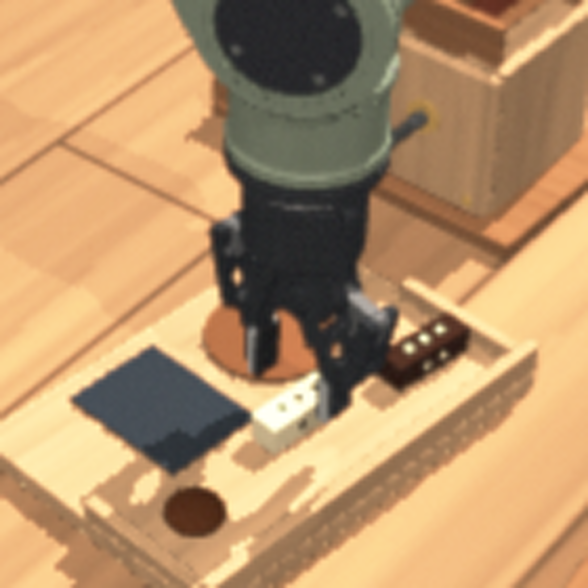

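The jaws straddle the die (crop 290,415), clear of the dark die and token. Lowering and closing.

Emit:
{"api": "drive_tool", "payload": {
  "rot": [
    [0,0,0],
    [0,0,0],
    [0,0,0],
    [0,0,0],
    [0,0,0],
    [0,0,0],
    [0,0,0],
    [0,0,0]
  ],
  "xyz": [
    [0,0,-12],
    [0,0,-7],
    [0,0,0],
    [0,0,0],
    [0,0,0],
    [0,0,0],
    [0,0,0],
    [0,0,0]
  ],
  "jaw": [100,100,130,160,190,255,255,255],
  "squeeze": 30
}}

```text
time: 19.7
eef_pos: [0.5857, 0.0323, 0.0211]
eef_rot: [0.469, 0.529, 0.469, -0.529]
contact_force: [-1.1, 0.8, 6.0]
grip_width: 0.0215
```

```bash
python3 st.py; python3 - <<'E'
from h import *
r=snap("7");crop(r["scene"][0],250,150,390,290,4.2,"pics/s10.png")
E
```

```text
t 19.7 pos [585.7  32.3  21.1] x [ 0.  0. -1.] yaw_y -6.85 F [-1.1  0.8  6. ] w 21.5 j7 [-0.02  1.03 -0.18  1.61  0.31  0.54 -0.5 ]
```

View pics/s10.png

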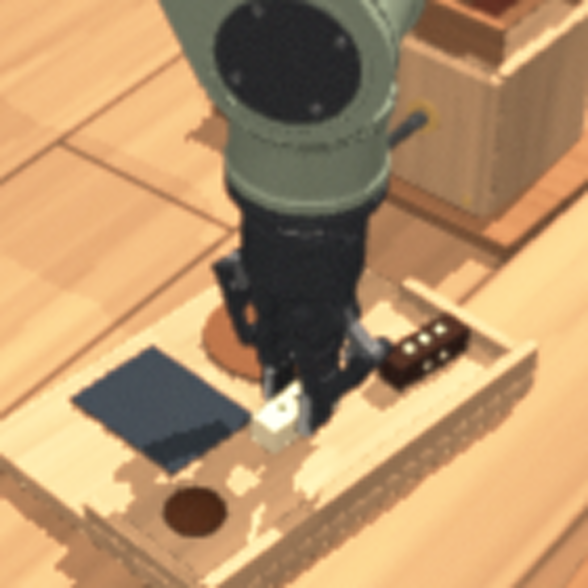

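Emit:
{"api": "drive_tool", "payload": {
  "rot": [
    [0,0,0],
    [0,0,0],
    [0,0,0],
    [0,0,0],
    [0,0,0],
    [0,0,0],
    [0,0,1],
    [0,0,1],
    [0,0,1],
    [0,0,1],
    [0,0,1],
    [0,0,0],
    [0,0,0],
    [0,0,0],
    [0,0,0],
    [0,0,0]
  ],
  "xyz": [
    [0,0,10],
    [0,0,35],
    [0,0,45],
    [0,0,45],
    [0,0,45],
    [0,0,20],
    [-4,20,0],
    [-9,40,0],
    [-11,45,0],
    [-11,45,0],
    [-11,45,0],
    [-11,45,0],
    [-11,35,0],
    [-5,25,0],
    [-4,14,0],
    [0,0,0]
  ],
  "jaw": [255,255,255,255,255,255,255,255,255,255,255,255,255,255,255,255]
}}

```text
time: 21.8
eef_pos: [0.5077, 0.3468, 0.2203]
eef_rot: [-0.492, -0.507, -0.492, 0.508]
contact_force: [0.0, -0.7, -0.7]
grip_width: 0.0214
```

```bash
python3 st.py; python3 - <<'E'
from h import *
from g import g
r=snap("8");g(r["scene"][0],325,80,405,170,6.5,"pics/s11.png");g(r["top"][0],40,140,180,240,5.6,"pics/t11.png")
E
```

```text
t 21.8 pos [507.7 346.8 220.3] x [-0.001 -0.    -1.   ] yaw_y -1.76 F [ 0.  -0.7 -0.7] w 21.4 j7 [-0.54  0.79 -0.25  1.34  0.2   1.04 -0.85]
```

View pics/s11.png

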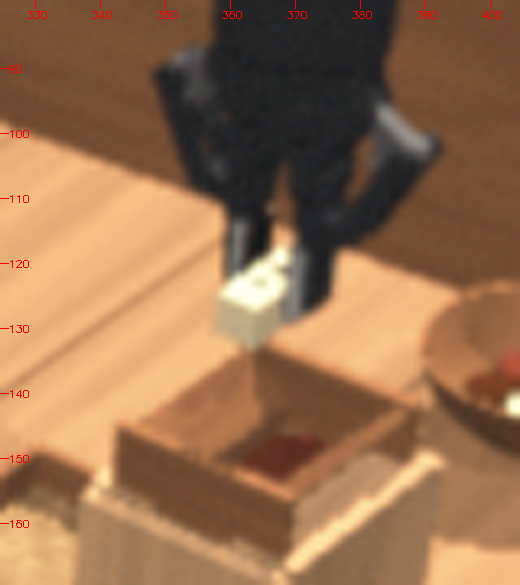

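View pics/t11.png

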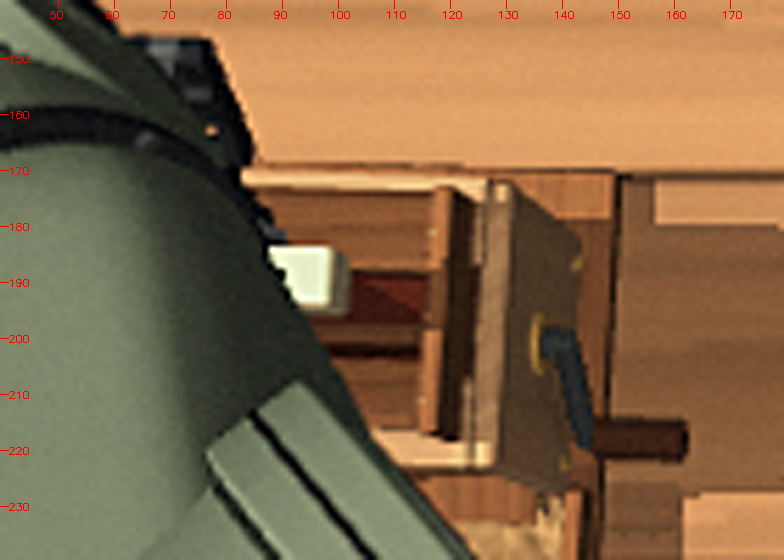

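```bash
python3 - <<'E'
from h import *
print(onz("top",[(98.7,184),(98.2,194.2)],.237)*1000)
print(cross([(357.8,124.7),(363,128.3)],[(98.2,194.2),(98.7,184)])*1000)
print("mouth inner -y at .164",onz("top",[(115,200),(72,200),(95,173),(95,216)],.164)*1000)
print("throat",onz("top",[(98,188.0),(98,203.5)],.142)*1000)
E
```

```text
[[516.51315781 313.2650589  237.        ]
 [496.42815805 313.4433667  237.        ]]
[[496.76576601 313.6809525  237.6179919    1.17374493]
 [516.31331901 313.48910329 234.02101355   1.98675593]]
mouth inner -y at .164 [[496.24333138 302.15234293 164.        ]
 [496.27029621 390.23745682 164.        ]
 [553.30045946 345.47483612 164.        ]
 [462.80022982 341.85219258 164.        ]]
throat [[525.4125173  345.22508643 142.        ]
 [492.14158202 343.91399589 142.        ]]
```

The held die is centred at about (506.5, 345.5), with the chute's middle at about (508.5, 346), so I'll correct x by +2 and lower.

Emit:
{"api": "drive_tool", "payload": {
  "rot": [
    [0,0,0],
    [0,0,0],
    [0,0,0],
    [0,0,0],
    [0,0,0]
  ],
  "xyz": [
    [2,0,-15],
    [0,0,-20],
    [0,0,-18],
    [0,0,-11],
    [0,0,0]
  ],
  "jaw": [255,255,255,255,255]
}}

```text
time: 22.52
eef_pos: [0.5104, 0.3457, 0.156]
eef_rot: [-0.492, -0.508, -0.492, 0.509]
contact_force: [0.2, 0.9, -0.6]
grip_width: 0.0212
```

```bash
python3 st.py; python3 - <<'E'
from h import *
from g import g
r=snap("9");g(r["scene"][0],325,80,405,170,6.5,"pics/s12.png")
E
```

```text
t 22.52 pos [510.4 345.7 156. ] x [-0.001 -0.001 -1.   ] yaw_y -1.87 F [ 0.2  0.9 -0.6] w 21.2 j7 [-0.54  0.87 -0.23  1.41  0.23  0.89 -0.87]
```

View pics/s12.png

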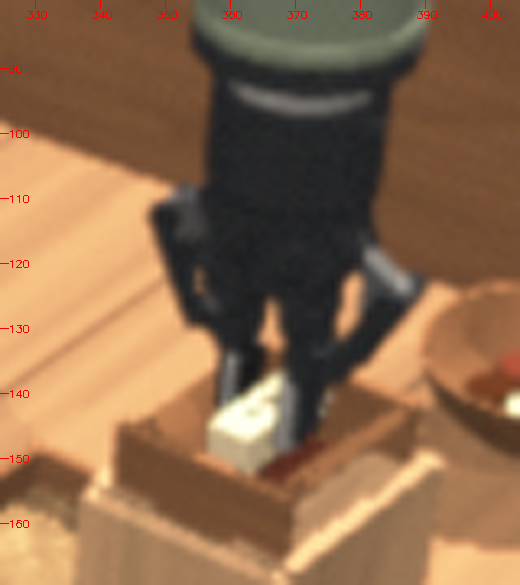

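The die sits level in the mouth, along the axle. Releasing.

Emit:
{"api": "drive_tool", "payload": {
  "rot": [
    [0,0,0],
    [0,0,0],
    [0,0,0],
    [0,0,0],
    [0,0,0],
    [0,0,0],
    [0,0,0],
    [0,0,0]
  ],
  "xyz": [
    [0,0,0],
    [0,0,0],
    [0,0,0],
    [0,0,0],
    [0,0,20],
    [0,0,35],
    [0,0,30],
    [0,0,0]
  ],
  "jaw": [165,160,160,160,160,160,160,160]
}}

```text
time: 23.62
eef_pos: [0.511, 0.3467, 0.2437]
eef_rot: [0.492, 0.509, 0.492, -0.507]
contact_force: [-0.5, -0.7, -0.2]
grip_width: 0.0318
```

Emit:
{"api": "drive_tool", "payload": {
  "rot": [
    [0,0,-8],
    [0,0,-8],
    [0,0,-8],
    [0,0,-9],
    [0,0,-9],
    [0,0,-9],
    [0,0,-9],
    [0,0,-9],
    [0,0,-9],
    [0,0,-9],
    [0,0,-8],
    [0,0,0]
  ],
  "xyz": [
    [0,-25,-5],
    [0,-45,-5],
    [0,-45,-5],
    [0,-45,-5],
    [0,-45,-5],
    [0,-45,0],
    [0,-45,0],
    [0,-45,0],
    [0,-45,0],
    [0,-45,0],
    [0,-40,0],
    [0,0,0]
  ],
  "jaw": [100,0,0,0,0,0,0,0,0,0,0,0]
}}

```text
time: 25.12
eef_pos: [0.5098, -0.1265, 0.2162]
eef_rot: [0.044, -0.705, 0.045, 0.706]
contact_force: [-0.6, 1.1, -0.3]
grip_width: 0.0857
```

```bash
python3 st.py; python3 - <<'E'
from h import *
from g import g
r=snap("10");g(r["scene"][0],325,110,405,170,8,"pics/s13.png");g(r["top"][0],50,160,150,235,7.5,"pics/t13.png")
E
```

```text
t 25.12 pos [ 509.8 -126.5  216.2] x [-0.001 -0.001 -1.   ] yaw_y -97.17 F [-0.6  1.1 -0.3] w 85.7 j7 [ 0.09  0.66  0.16  1.69 -0.14  0.8  -1.38]
```

View pics/s13.png

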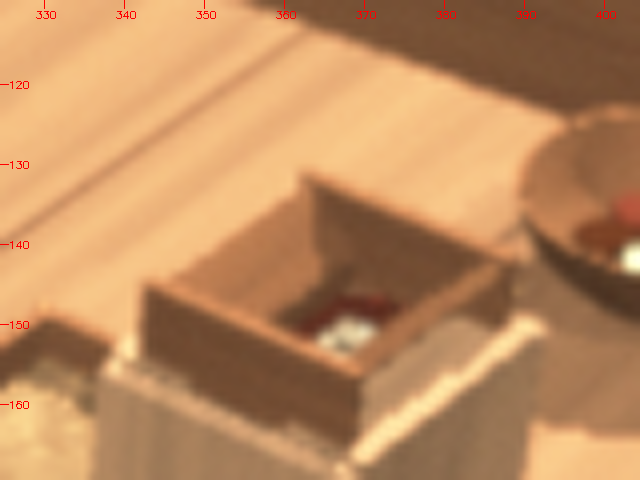

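View pics/t13.png

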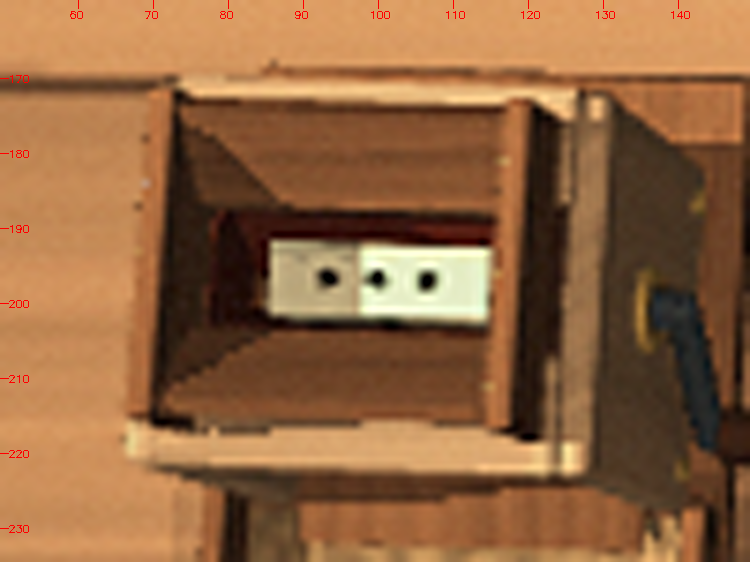

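The die lies flat in the pocket (top 85–115, 192–203), along the axle. Now I'll check its height and locate the jar and cart in the tray again.

```bash
python3 - <<'E'
from h import *
r=np.load("top10.npz");W=cloud("top",r["d"]);print("die depth",np.median(W[193:202,88:112].reshape(-1,3),0))
print(onz("top",[(99.7,197),(93.3,197),(106.2,197.2),(85.5,197)],.125)*1000)
from g import g
g(r["p"],350,150,480,260,6,"pics/t14.png")
s=np.load("scene10.npz")["p"];g(s,110,250,260,390,4.2,"pics/s14.png")
E
```

```text
die depth [0.50896731 0.34741761 0.12392025]
[[508.77141142 346.37425067 125.        ]
 [508.77274153 359.97381944 125.        ]
 [508.33371732 332.52760084 125.        ]
 [508.77371456 376.52341969 125.        ]]
```

View pics/t14.png

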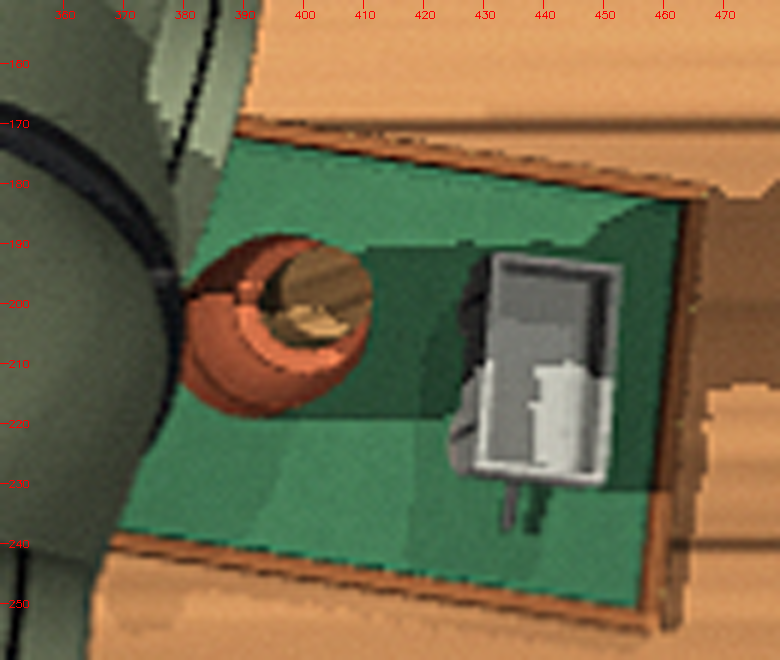

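View pics/s14.png

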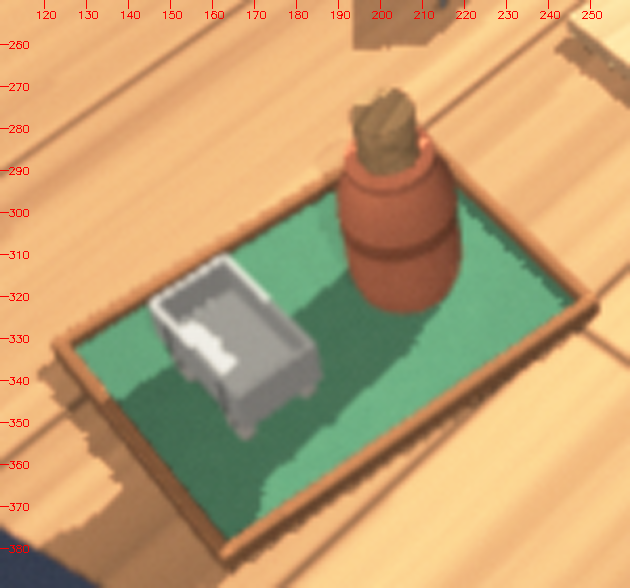

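The die is centred at about (508.8, 346.5, 113) mm, 51 mm below the mouth, which is good. Now the jar goes back.

Emit:
{"api": "drive_tool", "payload": {
  "rot": [
    [0,0,0],
    [0,0,0],
    [0,0,0],
    [0,0,0],
    [0,0,0],
    [0,0,0],
    [0,0,0],
    [0,0,0],
    [0,0,0],
    [0,0,0],
    [0,0,0]
  ],
  "xyz": [
    [-1,-25,0],
    [-2,-45,0],
    [-2,-45,0],
    [-1,-40,0],
    [0,-23,0],
    [0,0,0],
    [0,0,-25],
    [0,0,-30],
    [0,0,-25],
    [0,0,-15],
    [0,0,0]
  ],
  "jaw": [0,0,0,0,0,0,0,0,0,0,0],
  "squeeze": 45
}}

```text
time: 26.6
eef_pos: [0.5046, -0.3008, 0.1213]
eef_rot: [0.042, -0.706, 0.041, 0.706]
contact_force: [0.0, -0.4, 0.1]
grip_width: 0.0851
```

```bash
python3 st.py
```

```text
t 26.6 pos [ 504.6 -300.8  121.3] x [-0.001  0.001 -1.   ] yaw_y -96.78 F [ 0.  -0.4  0.1] w 85.1 j7 [ 0.43  0.87  0.11  1.56 -0.13  0.71 -1.09]
```

Emit:
{"api": "drive_tool", "payload": {
  "rot": [
    [0,0,0],
    [0,0,0],
    [0,0,0],
    [0,0,0],
    [0,0,0],
    [0,0,0],
    [0,0,0],
    [0,0,0],
    [0,0,0],
    [0,0,0]
  ],
  "xyz": [
    [-1,-3.5,-4],
    [0,0,-4.5],
    [0,0,0],
    [0,0,0],
    [0,0,0],
    [0,0,0],
    [0,0,0],
    [0,0,0],
    [0,0,4],
    [0,0,0]
  ],
  "jaw": [0,30,70,100,130,160,255,255,255,255]
}}

```text
time: 27.85
eef_pos: [0.5035, -0.3053, 0.1175]
eef_rot: [-0.042, 0.706, -0.042, -0.706]
contact_force: [-0.5, -0.1, -2.2]
grip_width: 0.0327
```

```bash
python3 st.py
```

```text
t 27.85 pos [ 503.5 -305.3  117.5] x [ 0. -0. -1.] yaw_y -96.85 F [-0.5 -0.1 -2.2] w 32.7 j7 [ 0.44  0.88  0.11  1.56 -0.13  0.71 -1.09]
```

Emit:
{"api": "drive_tool", "payload": {
  "rot": [
    [0,0,0],
    [0,0,0],
    [0,0,0],
    [0,0,0],
    [0,0,0],
    [0,0,0],
    [0,0,0],
    [0,0,0],
    [0,0,0],
    [0,0,0],
    [0,0,0],
    [0,0,0],
    [0,0,0],
    [0,0,0],
    [0,0,0]
  ],
  "xyz": [
    [0,0,20],
    [0,0,35],
    [0,0,25],
    [0,0,10],
    [2,20,0],
    [2,40,0],
    [2,45,0],
    [2,45,0],
    [2,45,0],
    [2,45,0],
    [2,45,0],
    [2,42,0],
    [2,35,0],
    [2,30,0],
    [0,0,0]
  ],
  "jaw": [255,255,255,255,255,255,255,255,255,255,255,255,255,255,255]
}}

```text
time: 29.72
eef_pos: [0.5226, 0.0897, 0.2062]
eef_rot: [0.041, -0.705, 0.041, 0.707]
contact_force: [-0.5, -0.0, -3.0]
grip_width: 0.0327
```

Emit:
{"api": "drive_tool", "payload": {
  "rot": [
    [0,0,0],
    [0,0,0],
    [0,0,0],
    [0,0,0],
    [0,0,0]
  ],
  "xyz": [
    [0,0,-25],
    [0,0,-25],
    [0,0,-18],
    [0,0,-8],
    [0,0,0]
  ],
  "jaw": [255,255,255,255,255]
}}

```text
time: 30.35
eef_pos: [0.5232, 0.0865, 0.131]
eef_rot: [0.042, -0.706, 0.042, 0.706]
contact_force: [0.6, -0.5, -2.6]
grip_width: 0.0326
```

```bash
python3 st.py;python3 - <<'E'
from h import *
from g import g
r=snap("11");g(r["scene"][0],265,170,365,275,5.5,"pics/s15.png")
E
```

```text
t 30.35 pos [523.2  86.5 131. ] x [-0.001 -0.    -1.   ] yaw_y -96.86 F [ 0.6 -0.5 -2.6] w 32.6 j7 [-0.31  0.8   0.17  1.77 -0.22  0.6  -1.71]
```

View pics/s15.png

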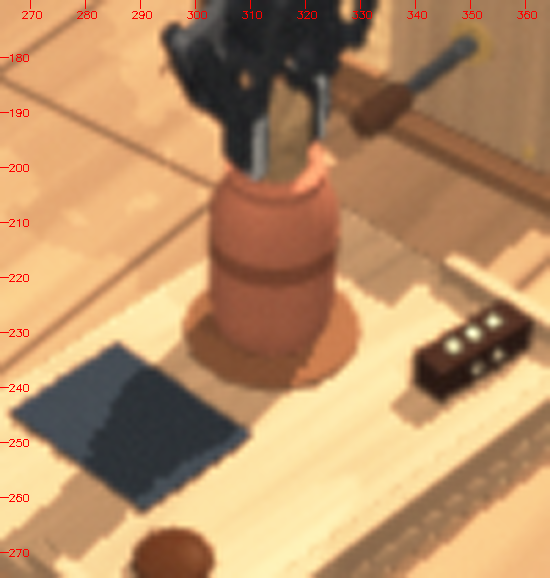

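Over the mat's middle. Lowering until contact.

Emit:
{"api": "drive_tool", "payload": {
  "rot": [
    [0,0,0],
    [0,0,0],
    [0,0,0]
  ],
  "xyz": [
    [0,0.5,-2],
    [0,0,-1.5],
    [0,0,0]
  ],
  "jaw": [255,255,255]
}}

```text
time: 30.82
eef_pos: [0.5234, 0.0873, 0.1278]
eef_rot: [0.042, -0.706, 0.042, 0.706]
contact_force: [-0.3, -0.5, -3.0]
grip_width: 0.0331
```

```bash
python3 st.py
```

```text
t 30.82 pos [523.4  87.3 127.8] x [-0.  0. -1.] yaw_y -96.84 F [-0.3 -0.5 -3. ] w 33.1 j7 [-0.31  0.8   0.17  1.77 -0.22  0.59 -1.71]
```

Emit:
{"api": "drive_tool", "payload": {
  "rot": [
    [0,0,0],
    [0,0,0]
  ],
  "xyz": [
    [0,0,-1],
    [0,0,0]
  ],
  "jaw": [255,255]
}}

```text
time: 31.08
eef_pos: [0.5239, 0.0874, 0.1275]
eef_rot: [-0.042, 0.706, -0.042, -0.705]
contact_force: [-1.3, 1.0, 12.4]
grip_width: 0.0326
```

```bash
python3 st.py
```

```text
t 31.07 pos [523.9  87.4 127.5] x [ 0.001  0.001 -1.   ] yaw_y -96.84 F [-1.3  1.  12.4] w 32.6 j7 [-0.31  0.8   0.17  1.77 -0.22  0.58 -1.7 ]
```

Emit:
{"api": "drive_tool", "payload": {
  "rot": [
    [0,0,0],
    [0,0,0],
    [0,0,0],
    [0,0,0],
    [0,0,0],
    [0,0,0],
    [0,0,0],
    [0,0,0],
    [0,0,0],
    [0,0,0]
  ],
  "xyz": [
    [0,0,0.5],
    [0,0,0],
    [0,0,0],
    [0,0,0],
    [0,0,0],
    [0,0,0],
    [0,0,10],
    [0,0,30],
    [0,0,30],
    [0,0,20]
  ],
  "jaw": [255,140,120,90,50,0,0,0,0,0]
}}

```text
time: 32.33
eef_pos: [0.5237, 0.0872, 0.2193]
eef_rot: [-0.042, 0.706, -0.042, -0.705]
contact_force: [0.7, 0.8, 0.3]
grip_width: 0.0857
```

Emit:
{"api": "drive_tool", "payload": {
  "rot": [
    [0,0,0],
    [0,0,0],
    [0,0,0],
    [0,0,0],
    [0,0,0],
    [0,0,0],
    [0,0,0],
    [0,0,0],
    [0,0,0],
    [0,0,0],
    [0,0,0],
    [0,0,0],
    [0,0,0]
  ],
  "xyz": [
    [-3,-30,0],
    [-3,-45,0],
    [-3,-45,0],
    [-3,-45,0],
    [-3,-45,0],
    [-3,-45,0],
    [-3,-45,0],
    [-3,-45,0],
    [-3,-45,0],
    [-3,-45,0],
    [-3,-40,0],
    [-3,-22,0],
    [0,0,0]
  ],
  "jaw": [0,0,0,0,0,0,0,0,0,0,0,60,60],
  "squeeze": 30
}}

```text
time: 33.95
eef_pos: [0.4866, -0.4111, 0.2175]
eef_rot: [0.043, -0.706, 0.043, 0.706]
contact_force: [1.0, 0.3, -0.1]
grip_width: 0.0651
```

```bash
python3 st.py;python3 - <<'E'
from h import *
from g import g
r=snap("12");g(r["scene"][0],265,170,365,275,5.5,"pics/s16.png");g(r["top"][0],190,140,310,230,6.6,"pics/t16.png")
E
```

```text
t 33.95 pos [ 486.6 -411.1  217.5] x [-0.    -0.001 -1.   ] yaw_y -96.97 F [ 1.   0.3 -0.1] w 65.1 j7 [ 0.6   0.83  0.13  1.25 -0.11  1.07 -0.96]
```

View pics/s16.png

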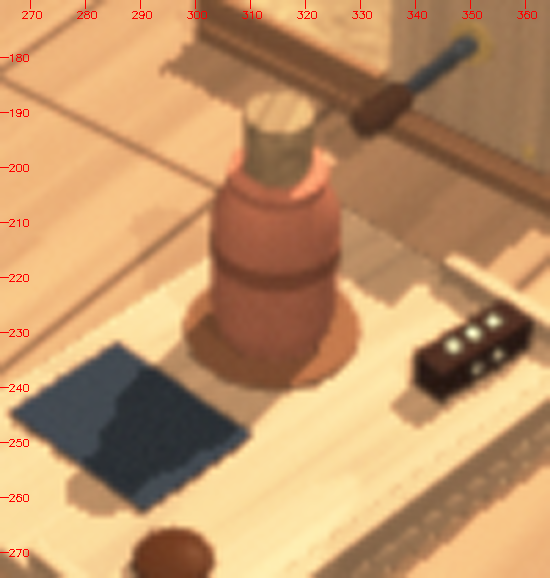

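View pics/t16.png

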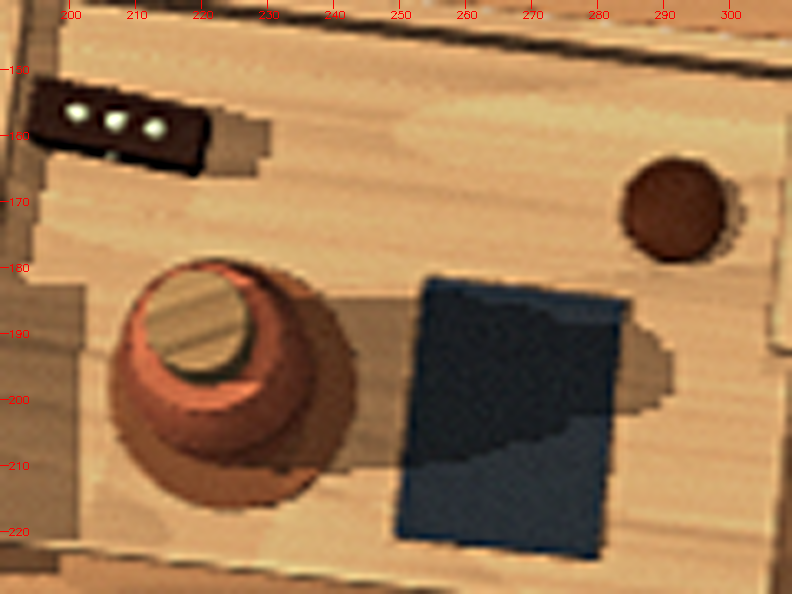

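The jar stands upright on the mat and the bystanders haven't moved. Now the cart.

Emit:
{"api": "drive_tool", "payload": {
  "rot": [
    [0,0,0],
    [0,0,0],
    [0,0,0],
    [0,0,0],
    [0,0,0],
    [0,0,0],
    [0,0,0],
    [0,0,0],
    [0,0,0]
  ],
  "xyz": [
    [0.5,1,-20],
    [0,0,-30],
    [0,0,-35],
    [0,0,-35],
    [0,0,-30],
    [0,0,-20],
    [0,0,-12],
    [0,0,-8],
    [0,0,0]
  ],
  "jaw": [40,40,40,40,40,40,40,40,40]
}}

```text
time: 35.17
eef_pos: [0.4881, -0.4087, 0.0274]
eef_rot: [-0.042, 0.706, -0.042, -0.706]
contact_force: [0.7, 0.2, 0.3]
grip_width: 0.0723
```

```bash
python3 st.py
```

```text
t 35.17 pos [ 488.1 -408.7   27.4] x [ 0.  0. -1.] yaw_y -96.84 F [0.7 0.2 0.3] w 72.3 j7 [ 0.61  1.07  0.09  1.41 -0.13  0.67 -0.94]
```

Emit:
{"api": "drive_tool", "payload": {
  "rot": [
    [0,0,0],
    [0,0,0],
    [0,0,0],
    [0,0,0],
    [0,0,0],
    [0,0,0],
    [0,0,0],
    [0,0,0],
    [0,0,0]
  ],
  "xyz": [
    [-0.5,-0.5,-2],
    [0,0,0],
    [0,0,0],
    [0,0,0],
    [0,0,0],
    [0,0,0],
    [0,0,0],
    [0,0,5],
    [0,0,0]
  ],
  "jaw": [50,70,90,110,140,255,255,255,255]
}}

```text
time: 36.3
eef_pos: [0.4876, -0.4093, 0.0306]
eef_rot: [-0.042, 0.706, -0.042, -0.706]
contact_force: [-0.6, 1.2, -1.5]
grip_width: 0.0476
```

```bash
python3 st.py
```

```text
t 36.3 pos [ 487.6 -409.3   30.6] x [ 0. -0. -1.] yaw_y -96.84 F [-0.6  1.2 -1.5] w 47.6 j7 [ 0.61  1.07  0.09  1.41 -0.13  0.67 -0.94]
```

Emit:
{"api": "drive_tool", "payload": {
  "rot": [
    [0,0,0],
    [0,0,0],
    [0,0,0],
    [0,0,0],
    [0,0,0],
    [0,0,0],
    [0,0,0],
    [0,0,0],
    [0,0,0],
    [0,0,0],
    [0,0,0],
    [0,0,0],
    [0,0,0],
    [0,0,0],
    [0,0,0]
  ],
  "xyz": [
    [0,0,20],
    [0,0,35],
    [0,0,35],
    [2,20,0],
    [2.5,40,0],
    [2.5,45,0],
    [2.5,45,0],
    [2.5,45,0],
    [2.5,45,0],
    [2.5,45,0],
    [2.5,45,0],
    [2.5,35,0],
    [2,20,0],
    [0,11,0],
    [0,0,0]
  ],
  "jaw": [255,255,255,255,255,255,255,255,255,255,255,255,255,255,255]
}}

```text
time: 38.17
eef_pos: [0.5116, -0.0131, 0.1208]
eef_rot: [-0.042, 0.706, -0.042, -0.706]
contact_force: [0.8, -0.5, -1.2]
grip_width: 0.0477
```

```bash
python3 st.py
```

```text
t 38.17 pos [511.6 -13.1 120.8] x [ 0.001  0.    -1.   ] yaw_y -96.82 F [ 0.8 -0.5 -1.2] w 47.7 j7 [-0.14  0.79  0.18  1.85 -0.26  0.52 -1.47]
```

Emit:
{"api": "drive_tool", "payload": {
  "rot": [
    [0,0,0],
    [0,0,0],
    [0,0,0],
    [0,0,0],
    [0,0,0],
    [0,0,0],
    [0,0,0]
  ],
  "xyz": [
    [0.5,0,-20],
    [0,0,-25],
    [0,0,-18],
    [0,0,-12],
    [0,0,-4],
    [0,0,-2],
    [0,0,0]
  ],
  "jaw": [255,255,255,255,255,255,255]
}}

```text
time: 39.05
eef_pos: [0.5122, -0.0134, 0.0397]
eef_rot: [-0.042, 0.706, -0.042, -0.706]
contact_force: [0.8, 0.2, -1.1]
grip_width: 0.0477
```

```bash
python3 st.py;python3 - <<'E'
from h import *
from g import g
r=snap("13");g(r["scene"][0],255,190,345,280,6.5,"pics/s17.png")
E
```

```text
t 39.05 pos [512.2 -13.4  39.7] x [ 0.001  0.    -1.   ] yaw_y -96.85 F [ 0.8  0.2 -1.1] w 47.7 j7 [-0.1   0.94  0.12  1.89 -0.3   0.33 -1.44]
```

View pics/s17.png

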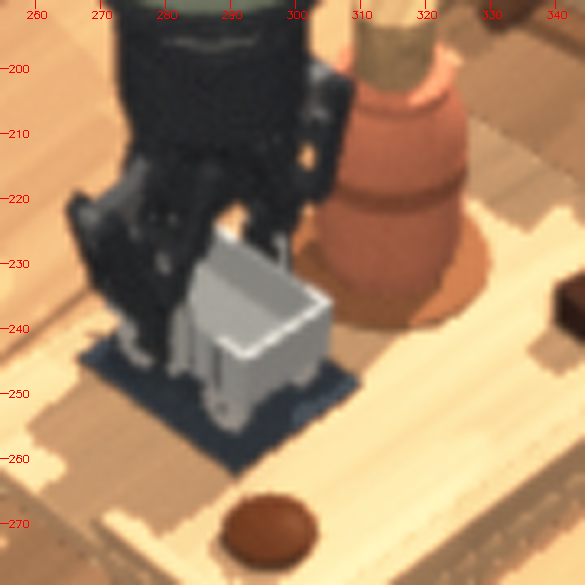

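Emit:
{"api": "drive_tool", "payload": {
  "rot": [
    [0,0,0],
    [0,0,0],
    [0,0,0],
    [0,0,0],
    [0,0,0],
    [0,0,0],
    [0,0,0],
    [0,0,0],
    [0,0,0],
    [0,0,0],
    [0,0,0]
  ],
  "xyz": [
    [0,0,-1],
    [0,0,0],
    [0,0,0],
    [0,0,0],
    [0,0,0],
    [0,0,15],
    [0,0,35],
    [0,0,45],
    [0,0,45],
    [0,0,40],
    [0,0,0]
  ],
  "jaw": [255,255,110,85,70,70,70,70,70,70,70]
}}

```text
time: 40.52
eef_pos: [0.5127, -0.0133, 0.2215]
eef_rot: [-0.042, 0.708, -0.042, -0.704]
contact_force: [-0.5, -0.2, -0.5]
grip_width: 0.0619
```

Emit:
{"api": "drive_tool", "payload": {
  "rot": [
    [0,0,0],
    [0,0,0],
    [0,0,0],
    [0,0,0],
    [0,0,0],
    [0,0,0],
    [0,0,0],
    [0,0,0]
  ],
  "xyz": [
    [0,-30,0],
    [0,-45,0],
    [0,-45,0],
    [0,-45,0],
    [0,-45,0],
    [0,-45,0],
    [0,-25,0],
    [0,0,0]
  ],
  "jaw": [70,70,70,70,70,70,70,70]
}}

```text
time: 41.52
eef_pos: [0.5111, -0.2949, 0.218]
eef_rot: [0.043, -0.705, 0.043, 0.706]
contact_force: [-0.1, -0.0, -0.6]
grip_width: 0.062
```

```bash
python3 st.py;python3 - <<'E'
from h import *
from g import g
r=snap("14");g(r["scene"][0],255,170,365,280,5.4,"pics/s18.png");g(r["top"][0],60,140,320,235,3,"pics/t18.png");g(r["top"][0],190,140,310,230,6.6,"pics/t19.png")
E
```

```text
t 41.52 pos [ 511.1 -294.9  218. ] x [-0.001 -0.    -1.   ] yaw_y -96.99 F [-0.1 -0.  -0.6] w 62.0 j7 [ 0.37  0.76  0.21  1.45 -0.17  0.95 -1.07]
```

View pics/s18.png

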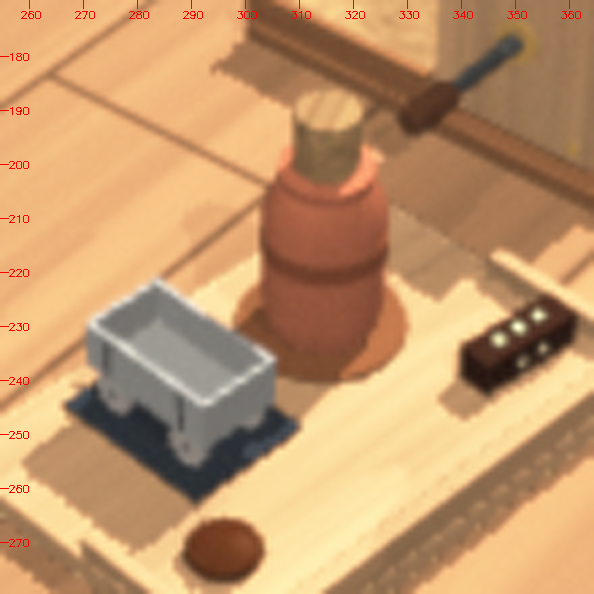

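View pics/t18.png

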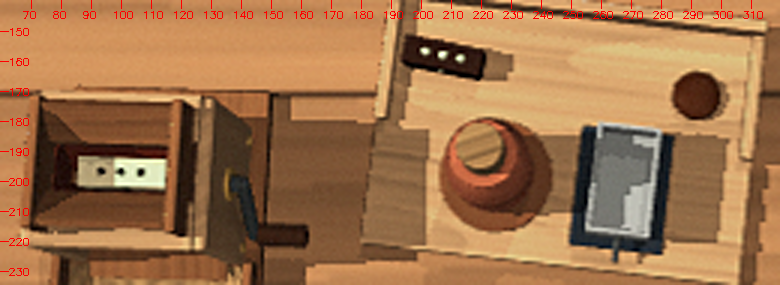

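View pics/t19.png

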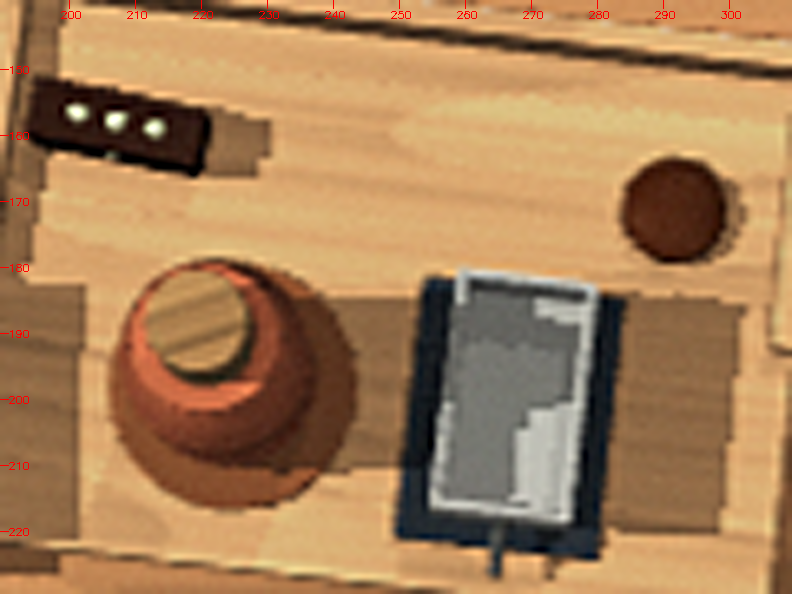

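```bash
python3 - <<'E'
from h import *
P=onz("top",[(258.7,180.7),(280,183.3),(276,219.3),(254.5,216.7)],.070)*1000;v=P[0]+P[1]-P[2]-P[3]
print("cart",P.mean(0),np.degrees(np.arctan2(v[1],v[0])))
print("jar cork",onz("top",[(220.2,188.6)],.156)*1000,onz("scene",[(315,189.8)],.156)*1000)
print("finish",manip.finish_job())
E
```

```text
cart [510.59515949 -14.23282566  70.        ] -6.479904393908494
jar cork [[521.65385579  84.98127144 156.        ]] [[522.22077363  87.72973205 156.        ]]
the job is handed in; nothing more can be done
finish None
```

I finished the whole job in order and handed it in at about 41.5 s of the 128 s. The hand-in reported no verdict, so what follows rests on my own measurements.

1. The jar and then the cart went onto the green tray.
2. The cream die went into the chute, lying along the axle.
3. The jar went back on the cork mat and then the cart on the slate. I set the jar down in contact with the surface each time before opening the fingers.

**Last checks:**

| Item | Measured (mm) | Target (mm) | Result |
|---|---|---|---|
| Die | about (509, 346), 51 below the mouth | chute middle about (508.5, 346.5), about 50 below the mouth | lies along the axle |
| Jar | about (522, 86) | mat middle (523.5, 87) | within about 2 mm, upright |
| Cart | about (510.6, -14.2) | slate middle (511.5, -13) | within about 2 mm, turned less than 1° from the slate |

- **Bystanders:** the dark die and horn token were at the same pixels as at the start, and I never touched the red cart.
- **Gripper:** it was open and clear of everything at the end.

**Disagreements and failures:**
- The two cameras disagreed by about 3–5 mm in y on the cork and chute, and by about 3 mm on the mat. I used values in between.
- The colour mask for the slate failed in the scene view. Its final position comes from the top view, backed by an earlier check of two corners from both views.
- I measured the cart's final position from the top view only; the scene picture was checked by eye.

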